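Pack bicycle hub shells into a bail-arm crate and stack the tray

TASK

Put the three bare bicycle hub shells away in the grey crate, standing upright, each in the ring that fits it: the large hub in the large ring, the medium in the medium, the small in the small. Then fold both wire bails fully in over the crate, and finally set the wooden tray on top of the two bails, centred and with its length along the crate's.

Things in the scene. Friction and masses are not known exactly. Their poses are not given: they have to be found in the camera images.
- hub_large: Large hub shell: aluminium spool standing on end, the widest of the three; flange diameter 60 mm (top and bottom flanges, 10 mm thick at the top), waist 38 mm, height 58 mm. Grip it from above across its top flange. Origin: centre of its underside, z up; it is round. About 0.3 kg.
- hub_medium: Medium hub shell: aluminium spool standing on end, the tallest; flange diameter 48 mm (top and bottom flanges, 10 mm thick at the top), waist 28 mm, height 64 mm. Grip it from above across its top flange. Origin: centre of its underside, z up; it is round. About 0.2 kg.
- hub_small: Small hub shell: aluminium spool standing on end, the thinnest and lowest; flange diameter 36 mm (top and bottom flanges, 10 mm thick at the top), waist 22 mm, height 50 mm. Grip it from above across its top flange. Origin: centre of its underside, z up; it is round. About 0.11 kg.
- seat_large: Large black rubber ring fixed on the crate's floor, open in the middle: inside 76 mm, outside 82 mm, 10 mm high. The hub stands inside it on the crate's floor. Origin: centre of its underside, at the level of the crate's inner floor.
- seat_medium: Medium black rubber ring, likewise: inside 64 mm, outside 70 mm, 10 mm high. Origin: centre of its underside, at the level of the crate's inner floor.
- seat_small: Small black rubber ring, likewise: inside 52 mm, outside 58 mm, 10 mm high. Origin: centre of its underside, at the level of the crate's inner floor. The three rings stand in a row along the crate's length, 79 mm apart, in any order.
- tote: Open light grey plastic crate, fixed on the bench: 300 mm long (its x), 200 wide (its y); long sides 90 mm high (ears to 102 mm at the bail pivots), end walls 75 high; walls and floor 5 thick. Origin: centre of its underside, x along its length away from the robot, z up.
- bail_near (a joint): Steel wire U, 8 mm round, near the crate's robot-side end. Pivot line along crate y at crate x = -100, z = 94 mm. Its crossbar (180 mm long, centred on y = 0) runs 40 mm from the pivot. 0 = folded out (bar at x = -140), 1.57 = bar straight up, 3.14 = fully in (bar at x = -60, z = 94, at a stop). Pinch the bar from above; light friction (1.3 N at the bar) holds it where left.
- bail_far (a joint): The same bail mirrored, near the crate's far end: pivot line at crate x = +100, z = 94 mm; 0 = folded out (bar at x = +140), 1.57 = bar straight up, 3.14 = fully in (bar at x = +60, z = 94, at a stop).
- tray: Plywood carry tray, 200 mm long (its x), 140 wide, walls 30 high, about 0.4 kg. Handle bar along x over its middle, on a post at each end: 110 long, 14 thick, 57 to 75 mm above the underside; grip it from above across the 14 mm. Origin: centre of underside, z up. On the folded-in bails its underside is 98 mm above the crate's underside. Either end may lead.
Things that resemble listed ones, but are neither listed nor needed, are in the scene too. Leave any orange or turquoise look-alike of the hub_small alone.

How it is judged (in metres and radians):
On the way, in this order (a step that is already met when the one before it is completed fails the run):
1. the three hubs stand in their own rings (horizontal distance between hub_large and seat_large below 0.012 m and z of each of hub_large, hub_medium, hub_small in the frame of tote below 0.012 m and angle between each of hub_large, hub_medium, hub_small's own z axis and vertical below 0.12 rad and linear speed of each of hub_large, hub_medium, hub_small below 0.03 m/s and horizontal distance between hub_medium and seat_medium below 0.012 m and horizontal distance between hub_small and seat_small below 0.012 m), for 0.2 s.
2. both bails are folded in over the packed crate (all of step 1 and value of joint each of bail_near, bail_far above 2.95 rad), for 0.2 s.
At the end, for the whole second after the job is handed in: Each hub upright on the crate floor in its own ring (centres within 12 mm); both bails folded in (above 2.95 rad); tray level on both bails (underside 92 to 104 mm above the crate's), centred within 18 mm each way, lengthwise within 0.17 rad; all at rest (all of step 2 and x of tray in the frame of tote between -0.018 and 0.018 m and y of tray in the frame of tote between -0.018 and 0.018 m and z of tray in the frame of tote between 0.092 and 0.104 m and angle between the x axis of tray and the x axis of tote, either way round below 0.17 rad and angle between tray's own z axis and vertical below 0.06 rad and linear speed of tray below 0.03 m/s); the robot touches nothing.
It also fails if it takes over 128 s, if anything falls off the work surface, if the arm or the gripper's body presses on something with over 40 N, if the wrist force passes 120 N, or if a joint passes its speed limit or range.

ROBOT

A 7-joint arm with a two-finger parallel gripper is mounted at the origin on the work surface. World frame = base frame: x ahead of the robot, y to its left, z up, the work surface at z = 0. Lengths are in mm, angles in rad, forces in N, time in s.
With the tool pointing down it reaches from about 400 to 875 mm from the base axis. Payload 4.4 kg.
Tool frame: the origin (TCP) lies midway between the tips of the shut fingers; the grasp point (between the pads) lies 19 mm behind it; x points along the fingers, z is the direction in which the jaws open and shut, and the axes are right-handed (so a half turn about x gives the same grasp; the last joint's range is limited). The gripper opens to 85 mm and grips with 20 to 120 N. Pads are 22 mm wide; open, the fingers measure 114 mm over their backs; the gripper's body (76 mm by 85 mm) begins 54 mm behind the grasp point. The pads swing forward as they close: fully open they stand 13 mm farther back than shut.
Start: joints at [-1.324, 0.628, 0.038, 1.517, -0.027, 0.996, -0.02], TCP at [199.997, 618.481, 231.313] pointing down, gripper open.
Joint ranges: [-3.06, 3.06], [-0.37, 2.12], [-1.25, 1.32], [0.18, 2.47], [-1.1, 4.24], [0.23, 1.98], [-2.94, 2.94]. Speed limits (rad/s): [2.57, 2.57, 3.14, 3.14, 3.14, 3.14, 3.14].

INTERFACE

Orientations are given as [roll, pitch, yaw] about the fixed x, y, z axes, in that order (R = Rz(yaw) Ry(pitch) Rx(roll)).
In Python, from cell import ctrl gives the robot as it stands. The module is installed in compiled form; this text tells all that it offers.
- The arm moves only by the tool servo_tool, never from a script. Its argument "rows" is a list of rows, each an object of numbers: "dx", "dy", "dz": the shift along the tool's x, y, z in units of 750 mm (1.0 is 750 mm); "wx", "wy", "wz": the turn, a rotation vector about the tool's x, y, z in units of 6 degrees (1.0 is 6 degrees); "fingers": the closure, from 0 (fully open) to 1 (shut). In form: [{"dx": .., "dy": .., "dz": .., "wx": .., "wy": .., "wz": .., "fingers": ..}, ...]. A call has 1 to 5 rows; each row shifts and turns the commanded pose from where the row before left it, along the tool's axes as they then stand; what a row does not reach is not made up. A row lasts 1/8 s, in which the tool goes at most 62.5 mm and 10.7 degrees, less where a joint would pass 70% of its speed; a pose out of reach is approached as far as the arm can. A call with a number of a shift or a turn outside -1 to 1 is refused whole. A call with a gripper value outside its range is refused whole. The fingers move at their own pace and stop on an object; the grip force is fixed at half the most. Time passes only in rows, so rows that do not move let the fingers close. It gives the time, the measured TCP pose, the force and the opening at its end, in the units of the state.
- ctrl.read_state(): the state, without advancing time (a new reading comes with each control period).
- ctrl.get_image(name): name is "side" or "top"; returns the picture (420x560x3 uint8, red, green, blue); there is no depth.
- ctrl.camera_info(name): a dict with "fovy" (degrees; the focal length in pixels is half the picture's height over the tangent of half this angle, whatever the lens; pixels are square), "cx", "cy" (the principal point, pixels), "R" (3x3) and "t" (3): a world point X has camera coordinates R X + t. Camera axes: x right, y down, z forward; pixel columns grow to the right and rows downward; lengths in mm; the calibration is good to about 2 mm. A picture is of the moment at which its call begins. camera_info takes no time and is no camera call.
- ctrl.finish_job(): hands the job in, once; it reports no verdict.
Trained networks look in the newest picture that a camera, given by its name, has taken for a name from the list of things; names that differ only in an ending like _2 or _b are one class to them, and where a whole thing is asked for, a point or a joint stands for the part that bears it (a point fixed in the world has none). Each returns a list of dicts, best first, with "conf" (0 to 1); they miss things now and then, are a little off and sometimes report something else, mostly with a low value. They report only what shows in the picture. A call takes as long as a camera call. They do not tell look-alikes from the thing itself.
- ctrl.search_frame(label, camera): "extent" ([centre column, centre row, width, height] in pixels, round what is visible of it).
- ctrl.silhouettes(label, camera): "region" (420x560 bool, what is visible of it) and "extent" ([centre column, centre row, width, height] in pixels, round what is visible of it).
- ctrl.mark_of(label, camera): "point" ([column, row] in pixels: a listed point, or the origin of a listed thing).
The state is a dict: "clock": time; "qpos": joint angles; "qd": joint speeds; "tau": joint torques, N m; "eef_pos": TCP position; "tool_rot": TCP orientation; "force": force on the tool from outside, world axes, zero at the start; "torque": the same for the moment, N m; "width": finger opening in mm.
Only numpy, scipy, OpenCV 4.12 (cv2) and the standard library are available. Lean on these libraries where they do the work, as an engineer would, in place of code of your own. Each camera call takes 0.05 s, during which the arm holds its last target.

## Working session

There is one attempt and no reset: what is moved stays moved. The work goes in short steps, Python scripts to look and compute and a tool call to move; the robot and the scene stay as the last step left them, time stands still between calls to the robot, and variables do not carry over. Pictures are saved under pics/ and viewed, and the job is handed in when it is done.

Besides the shell and the picture viewer there is one more tool, called after ">>>" in YAML: its name, and indented under it one key for each argument. servo_tool: Moves the arm, as the interface text tells. Its arguments: {"type":"object","properties":{"rows":{"type":"array"}},"required":["rows"]}

```bash
mkdir -p pics
python3 - <<'E'
from cell import ctrl
import cv2
print(ctrl.read_state())
for n in("side","top"):
    im=ctrl.get_image(n); cv2.imwrite(f"pics/{n}0.png",im[:,:,::-1]); print(n,ctrl.camera_info(n))
E
```

```text
{'clock': 0.0, 'qpos': array([-1.32378514,  0.62935907,  0.03845144,  1.51838856, -0.02700213,
        0.99628929, -0.02000842]), 'qd': array([-0.00138383, -0.00187253,  0.00080332, -0.0010977 , -0.00069297,
        0.00079882,  0.00111093]), 'tau': array([ 9.13660788e-04, -5.63395536e+01,  1.22640576e+00, -1.93447959e+01,
        1.10115673e-02,  1.05022584e-02, -1.33991873e-05]), 'eef_pos': array([199.80983889, 617.86003622, 230.37430061]), 'tool_rot': array([-3.12584122,  1.56887037, -1.8678738 ]), 'force': array([-0.9486813 ,  0.60546565, -0.21097562]), 'torque': array([-0.02186546, -0.02261762,  0.04907848]), 'width': 85.37358623631621}
side {'fovy': 55.5635079127746, 'cx': 278.4837036991679, 'cy': 207.61200216662792, 'R': array([[-0.97885789, -0.20432461,  0.00941733],
       [-0.14695565,  0.67050345, -0.72720641],
       [ 0.14227181, -0.71321566, -0.68635424]]), 't': array([527.23862965, 143.45361995, 878.87598909])}
top {'fovy': 55.12436141327514, 'cx': 278.6973631366326, 'cy': 216.7715367056725, 'R': array([[-0.01056104, -0.99989367, -0.01005551],
       [-0.98446048,  0.01215979, -0.17518477],
       [ 0.17528842,  0.00804912, -0.98448422]]), 't': array([  9.11645285, 541.01833246, 999.55447888])}
```

View pics/side0.png

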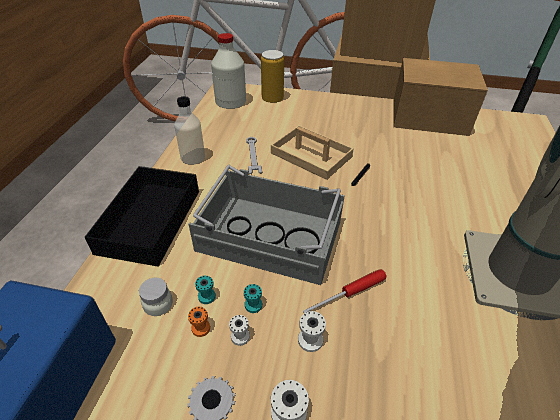

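View pics/top0.png

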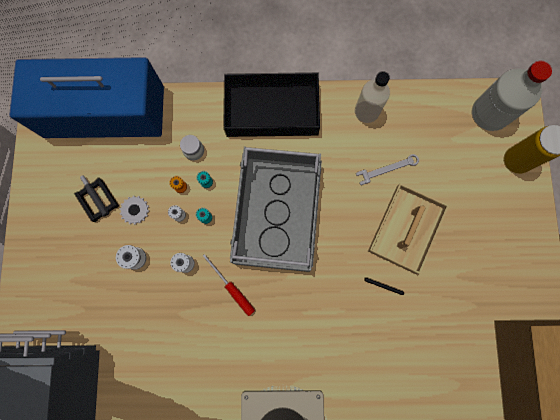

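```bash
cat > h.py <<'E'
import numpy as np,cv2
from cell import ctrl
def cam(n):
    c=ctrl.camera_info(n); f=210/np.tan(np.radians(c['fovy']/2)); return f,c['cx'],c['cy'],np.array(c['R']),np.array(c['t'])
def bp(n,p,z):
    f,cx,cy,R,t=cam(n); d=R.T@np.array([(p[0]-cx)/f,(p[1]-cy)/f,1]); o=-R.T@t
    return o+d*(z-o[2])/d[2]
def pj(n,X):
    f,cx,cy,R,t=cam(n); c=R@np.asarray(X,float)+t; return np.array([cx+f*c[0]/c[2],cy+f*c[1]/c[2]])
def tri(pa,pb):
    # pa: side px, pb: top px
    A=[];b=[]
    for n,p in(("side",pa),("top",pb)):
        f,cx,cy,R,t=cam(n)
        for k,(c0,v) in enumerate(((cx,p[0]),(cy,p[1]))):
            a=(v-c0)/f; A.append(R[k]-a*R[2]); b.append(a*t[2]-t[k])
    return np.linalg.lstsq(np.array(A),np.array(b),rcond=None)[0]
E
python3 - <<'E'
from h import *
ctrl.get_image("side");ctrl.get_image("top")
for l in "hub_large hub_medium hub_small tray tote seat_large seat_medium seat_small bail_near bail_far".split():
  for n in("top","side"):
    print(l,n,[(np.round(d['point'],1).tolist(),round(d['conf'],2)) for d in ctrl.mark_of(l,n)[:5]], [(np.round(d['extent'],1).tolist(),round(d['conf'],2)) for d in ctrl.search_frame(l,n)[:5]])
print(ctrl.read_state()['clock'])
for n in("top","side"):
    im=ctrl.get_image(n)[:,:,::-1]
    c={"top":[(70,120,220,280),(220,130,340,290),(350,160,470,300)],"side":[(130,260,350,420),(180,150,360,290),(250,110,370,190)]}[n]
    for i,(a,b,e,d) in enumerate(c):
        cv2.imwrite(f"pics/{n}_c{i}.png",cv2.resize(im[b:d,a:e],None,fx=3.6,fy=3.6,interpolation=cv2.INTER_CUBIC))
E
```

```text
hub_large top [([138.3, 259.2], 0.67), ([179.2, 214.7], 0.48), ([183.8, 263.2], 0.27)] [([131.1, 256.1, 29.7, 24.3], 0.56)]
hub_large side [([287.1, 413.9], 0.62)] [([289.7, 400.1, 38.0, 39.5], 0.88)]
hub_medium top [([184.0, 266.8], 0.7)] [([181.5, 263.6, 24.6, 18.6], 0.72), ([177.1, 214.2, 21.8, 17.3], 0.23), ([409.8, 227.1, 80.9, 90.9], 0.22)]
hub_medium side [([312.3, 342.1], 0.61)] [([311.6, 331.1, 23.7, 42.3], 0.84)]
hub_small top [([180.7, 218.0], 0.72), ([205.5, 215.9], 0.72), ([205.3, 181.6], 0.55), ([180.6, 187.5], 0.53)] [([178.4, 184.5, 18.4, 17.0], 0.77), ([178.2, 215.3, 18.9, 18.6], 0.58), ([201.7, 215.6, 15.2, 16.5], 0.55), ([205.6, 179.7, 16.6, 18.0], 0.53)]
hub_small side [([206.8, 295.3], 0.9), ([238.8, 339.2], 0.77), ([254.2, 307.3], 0.72), ([199.9, 328.9], 0.72)] [([240.8, 330.3, 23.3, 27.0], 0.98), ([207.1, 290.0, 20.0, 32.7], 0.98), ([198.2, 323.0, 19.2, 26.7], 0.92), ([252.0, 298.6, 20.4, 28.6], 0.78)]
tray top [([134.1, 259.4], 0.58), ([407.9, 229.8], 0.57)] [([407.9, 229.4, 80.7, 88.1], 0.82)]
tray side [([308.5, 155.9], 0.67)] [([312.2, 151.5, 83.7, 50.2], 0
[... 192 characters left out ...]
([286.0, 235.3, 0.8, 9.6], 0.69)]
seat_large side [] [([299.6, 239.4, 37.2, 25.6], 0.75), ([265.3, 223.5, 149.6, 119.0], 0.6), ([218.2, 197.0, 50.3, 54.4], 0.48)]
seat_medium top [([277.4, 208.6], 0.65)] [([275.4, 212.7, 25.3, 25.3], 0.64)]
seat_medium side [([268.6, 236.2], 0.47)] [([268.1, 235.1, 32.1, 23.9], 0.72)]
seat_small top [([281.3, 187.0], 0.65), ([275.2, 211.0], 0.4)] []
seat_small side [([238.9, 228.9], 0.75), ([267.1, 235.0], 0.67)] [([267.6, 224.8, 151.9, 119.3], 0.69), ([238.9, 226.3, 24.5, 23.4], 0.6)]Traceback (most recent call last):
  File "<stdin>", line 5, in <module>
ValueError: it knows: hub_large, hub_medium, hub_small, seat_large, seat_medium, seat_small, tote, tray
```

Run:
```python
from h import *
print(ctrl.read_state()['clock'])
for n in("top","side"):
    im=ctrl.get_image(n)[:,:,::-1]
    c={"top":[(70,120,220,280),(220,130,340,290),(350,160,470,300)],"side":[(130,260,350,420),(180,150,360,290),(250,110,370,190)]}[n]
    for i,(a,b,e,d) in enumerate(c):
        s=3.6
        cv2.imwrite(f"pics/{n}_c{i}.png",cv2.resize(im[b:d,a:e],None,fx=s,fy=s,interpolation=cv2.INTER_CUBIC))
```

```text
1.8
```

View pics/top_c0.png

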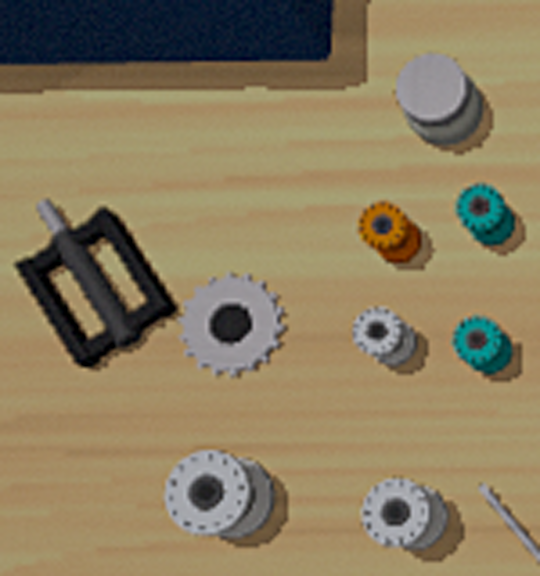

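View pics/top_c1.png

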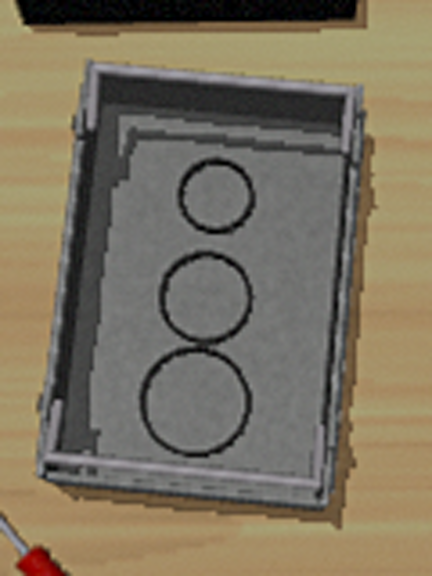

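View pics/top_c2.png

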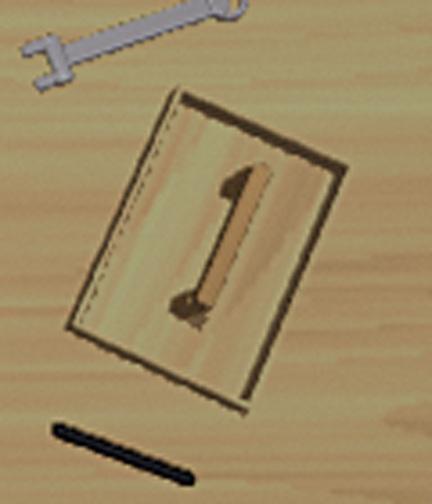

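View pics/side_c0.png

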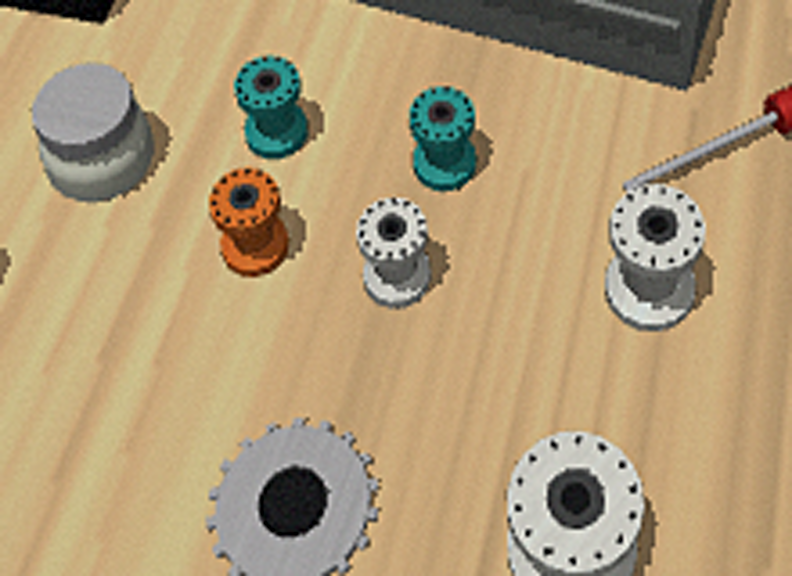

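View pics/side_c1.png

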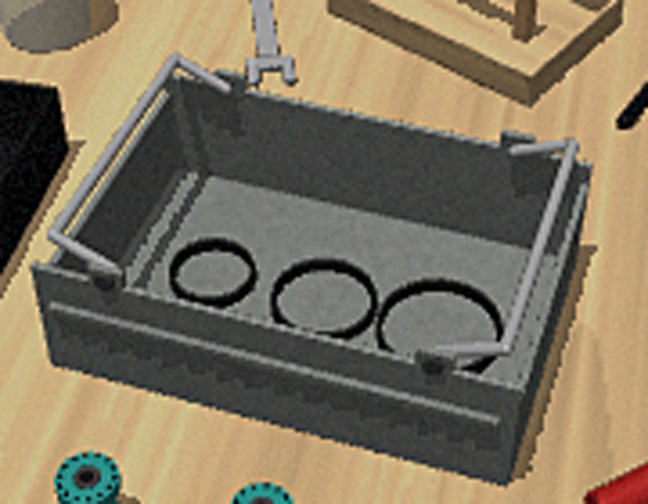

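Run:
```python
from h import *
H={'large':((576,497),(206,491),58),'medium':((657,225),(396,511),64),'small':((392,229),(377,330),50)}
for k,(s,t,z) in H.items():
    s=np.array(s)/3.6+(130,260);t=np.array(t)/3.6+(70,120)
    print(k,tri(s,t).round(1),bp('side',s,z).round(1),bp('top',t,z).round(1))
S=lambda p:np.array(p)/3.6+(180,150)
T=lambda p:np.array(p)/3.6+(220,130)
P={'near+y':((507,350),(48,457)),'near-y':((575,145),(322,483)),'far+y':((52,237),(92,66)),'far-y':((178,58),(358,90)),
}
for k,(s,t) in P.items(): print(k,tri(S(s),T(t)).round(1))
R={'large':((440,325),(196,401)),'medium':((324,300),(206,297)),'small':((213,272),(217,195))}
for k,(s,t) in R.items(): print(k,bp('side',S(s),15).round(1),bp('top',T(t),15).round(1))
# tray handle top ends z=75
for p in((262,172),(205,300)): print('handle',bp('top',np.array(p)/3.6+(350,160),75).round(1))
for p in((180,92),(347,168),(247,405),(72,328)): print('tray corner',bp('top',np.array(p)/3.6+(350,160),30).round(1))
```

```text
large [440.6 389.3  57.2] [439.4 389.7  58. ] [441.7 389.1  58. ]
medium [424.9 253.3  61.2] [423.8 255.   64. ] [425.7 252.6  64. ]
small [557.  275.   46.6] [555. 277.  50.] [557.6 274.2  50. ]
near+y [432.1 113.  107.1]
near-y [412.4 -70.2 104.5]
far+y [705.4  84.1 109. ]
far-y [ 685.8 -102.3  105.2]
large [478.5  19.9  15. ] [480.6  15.2  15. ]
medium [556.1  14.4  15. ] [558.7   7.   15. ]
small [633.9   5.4  15. ] [637.1  -2.1  15. ]
handle [ 554.9 -362.8   75. ]
handle [ 464.9 -316.8   75. ]
tray corner [ 625.1 -322.5   30. ]
tray corner [ 566.  -441.4   30. ]
tray corner [ 394.  -355.7   30. ]
tray corner [ 450.6 -233.6   30. ]
```

View pics/side_c2.png

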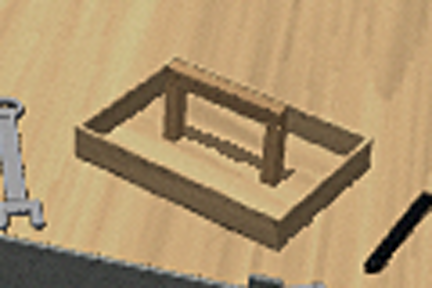

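```bash
cat >> h.py <<'E'
from scipy.spatial.transform import Rotation as Ro
def plan(xyz,jaw=None,tag='',cmd=None):
    """jaw: direction angle (deg, mod 180) of tool z in world xy."""
    s=ctrl.read_state(); R=Ro.from_euler('xyz',s['tool_rot']).as_matrix(); p=s['eef_pos']
    d=R.T@(np.array(xyz)-p)/750
    a=np.degrees(np.arctan2(R[1,2],R[0,2]))
    out=f"{tag} t={s['clock']:.2f} pos={p.round(1)} jaw={a:.1f} F={s['force'].round(1)} w={s['width']:.1f} tool delta(units)={d.round(4)} |mm|={np.linalg.norm(d)*750:.0f}"
    if jaw is not None:
        t=(jaw-a+90)%180-90
        Rt=np.column_stack(([0,0,-1],np.cross([np.cos(np.radians(a+t)),np.sin(np.radians(a+t)),0],[0,0,-1]),[np.cos(np.radians(a+t)),np.sin(np.radians(a+t)),0]))
        rv=Ro.from_matrix(R.T@Rt).as_rotvec(degrees=True)/6
        out+=f" turn(units)={rv.round(2)} (jaw by {t:.1f}deg) q7={s['qpos'][6]:.2f}"
    print(out)
E
python3 - <<'E'
from h import *
plan((440.6,389.3,150),83.6)
R=Ro.from_euler('xyz',ctrl.read_state()['tool_rot']).as_matrix();print(R.round(3))
E
```

```text
t=1.90 pos=[200.  618.5 231.3] jaw=72.1 F=[ 0.2  0.4 -0.4] w=85.7 tool delta(units)=[ 0.1084 -0.3993 -0.192 ] |mm|=342 turn(units)=[-1.92  0.   -0.  ] (jaw by 11.5deg) q7=-0.02
[[-0.    -0.951  0.308]
 [ 0.     0.308  0.951]
 [-1.     0.    -0.   ]]
```

>>> servo_tool:
  rows:
    - {"dx": 0.018,"dy": -0.0666,"dz": -0.032,"fingers": 0}
    - {"dx": 0.018,"dy": -0.0666,"dz": -0.032,"fingers": 0}
    - {"dx": 0.018,"dy": -0.0666,"dz": -0.032,"fingers": 0}
    - {"dx": 0.018,"dy": -0.0666,"dz": -0.032,"fingers": 0}
    - {"dx": 0.018,"dy": -0.0666,"dz": -0.032,"fingers": 0}

```text
schema error: expected keys dx, dy, dz, wx, wy, wz, fingers
```

>>> servo_tool:
  rows:
    - {"dx": 0.018,"dy": -0.0666,"dz": -0.032,"fingers": 0}
    - {"wx": -0.96,"fingers": 0}
    - {"wx": -0.96,"fingers": 0}
    - {"fingers": 0}

```text
schema error: expected keys dx, dy, dz, wx, wy, wz, fingers
```

Run:
```python
from h import *
for n in("top","side"): cv2.imwrite(f"pics/{n}1.png",ctrl.get_image(n)[:,:,::-1])
plan((440.6,389.3,26),83.6)
for n in("top","side"): print(n,pj(n,ctrl.read_state()['eef_pos']))
```

```text
t=2.00 pos=[200.  618.5 231.3] jaw=72.1 F=[-0.2  0.1 -0. ] w=85.1 tool delta(units)=[ 0.2737 -0.3993 -0.192 ] |mm|=391 turn(units)=[-1.92  0.   -0.  ] (jaw by 11.5deg) q7=-0.02
top [-25.45844512 370.95031586]
side [547.19519824 675.05185822]
```

View pics/side1.png

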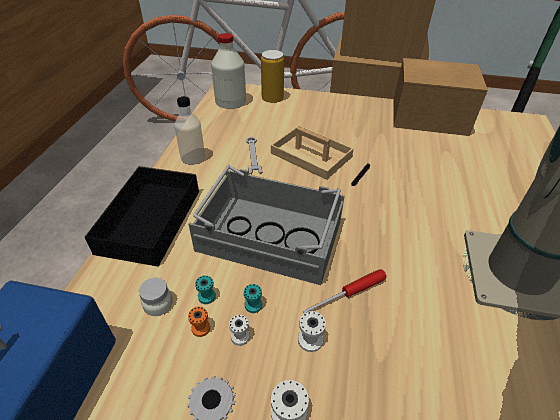

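View pics/top1.png

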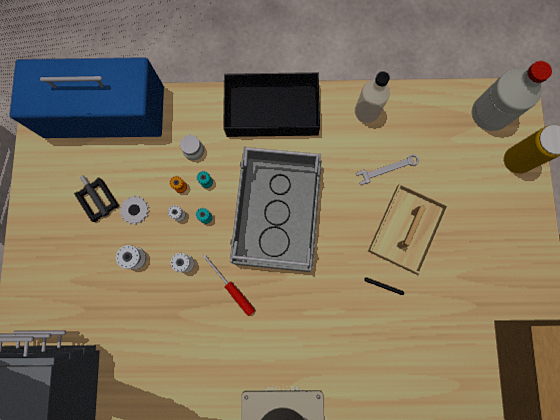

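The moves were refused because every key must be present, so nothing has moved. I'll resend with all of them.

>>> servo_tool:
  rows:
    - {"dx": 0.018,"dy": -0.0666,"dz": -0.032,"wx": 0,"wy": 0,"wz": 0,"fingers": 0}
    - {"dx": 0.018,"dy": -0.0666,"dz": -0.032,"wx": 0,"wy": 0,"wz": 0,"fingers": 0}
    - {"dx": 0.018,"dy": -0.0666,"dz": -0.032,"wx": 0,"wy": 0,"wz": 0,"fingers": 0}
    - {"dx": 0.018,"dy": -0.0666,"dz": -0.032,"wx": 0,"wy": 0,"wz": 0,"fingers": 0}
    - {"dx": 0.018,"dy": -0.0666,"dz": -0.032,"wx": 0,"wy": 0,"wz": 0,"fingers": 0}

```text
clock: 2.62
eef_pos: [402.0, 426.4, 163.6]
tool_rot: [-0.417, 1.57, 0.841]
force: [0.3, -0.3, -0.3]
width: 85.3
```

>>> servo_tool:
  rows:
    - {"dx": 0.018,"dy": -0.0666,"dz": -0.032,"wx": 0,"wy": 0,"wz": 0,"fingers": 0}
    - {"dx": 0,"dy": 0,"dz": 0,"wx": -0.96,"wy": 0,"wz": 0,"fingers": 0}
    - {"dx": 0,"dy": 0,"dz": 0,"wx": -0.96,"wy": 0,"wz": 0,"fingers": 0}
    - {"dx": 0,"dy": 0,"dz": 0,"wx": 0,"wy": 0,"wz": 0,"fingers": 0}

```text
clock: 3.12
eef_pos: [441.1, 389.2, 150.3]
tool_rot: [0.445, 1.57, 1.902]
force: [-0.8, 0.5, 0.3]
width: 85.3
```

Run:
```python
from h import *
for n in("top","side"): cv2.imwrite(f"pics/{n}2.png",ctrl.get_image(n)[:,:,::-1])
plan((440.6,389.3,26),83.6)
for n in("top","side"): print(n,pj(n,ctrl.read_state()['eef_pos']))
```

```text
t=3.23 pos=[440.9 389.4 150.4] jaw=83.5 F=[-0.2 -0.7 -0.6] w=85.7 tool delta(units)=[ 0.1658  0.0003 -0.0002] |mm|=124 turn(units)=[-0.02  0.    0.  ] (jaw by 0.1deg) q7=0.65
top [111.88599395 253.63973075]
side [290.96417762 371.39736078]
```

View pics/side2.png

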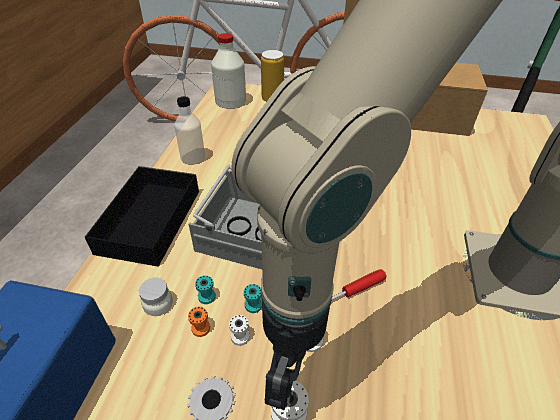

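View pics/top2.png

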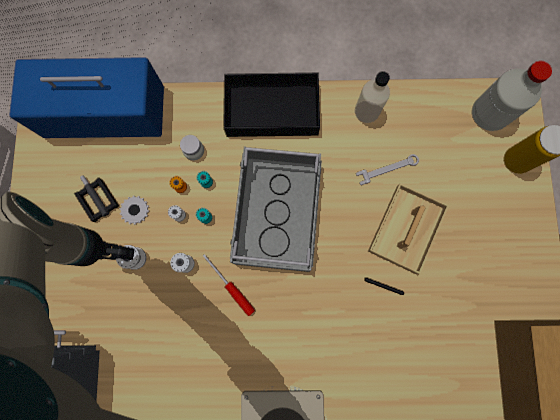

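>>> servo_tool:
  rows:
    - {"dx": 0.06,"dy": 0,"dz": 0,"wx": 0,"wy": 0,"wz": 0,"fingers": 0}
    - {"dx": 0.06,"dy": 0,"dz": 0,"wx": 0,"wy": 0,"wz": 0,"fingers": 0}
    - {"dx": 0.043,"dy": 0,"dz": 0,"wx": 0,"wy": 0,"wz": 0,"fingers": 0}
    - {"dx": 0,"dy": 0,"dz": 0,"wx": 0,"wy": 0,"wz": 0,"fingers": 0}
    - {"dx": 0,"dy": 0,"dz": 0,"wx": 0,"wy": 0,"wz": 0,"fingers": 1}

```text
clock: 3.85
eef_pos: [441.5, 390.0, 29.2]
tool_rot: [-0.784, 1.569, 0.675]
force: [0.1, -0.1, 0.2]
width: 69.7
```

>>> servo_tool:
  rows:
    - {"dx": 0,"dy": 0,"dz": 0,"wx": 0,"wy": 0,"wz": 0,"fingers": 1}
    - {"dx": 0,"dy": 0,"dz": 0,"wx": 0,"wy": 0,"wz": 0,"fingers": 1}
    - {"dx": 0,"dy": 0,"dz": 0,"wx": 0,"wy": 0,"wz": 0,"fingers": 1}

```text
clock: 4.22
eef_pos: [441.8, 390.1, 30.4]
tool_rot: [-0.715, 1.568, 0.744]
force: [-1.3, -0.5, 5.8]
width: 57.6
```

Run:
```python
from h import *
cv2.imwrite(f"pics/side3.png",ctrl.get_image("side")[:,:,::-1][200:420,180:400].repeat(3,0).repeat(3,1)[:600])
plan((440.6,389.3,26),83.6)
```

```text
t=4.28 pos=[441.7 390.1  30.4] jaw=83.6 F=[-0.6 -0.7  6. ] w=57.5 tool delta(units)=[ 0.0058  0.0014 -0.0012] |mm|=5 turn(units)=[-0.    0.02  0.02] (jaw by 0.0deg) q7=0.64
```

View pics/side3.png

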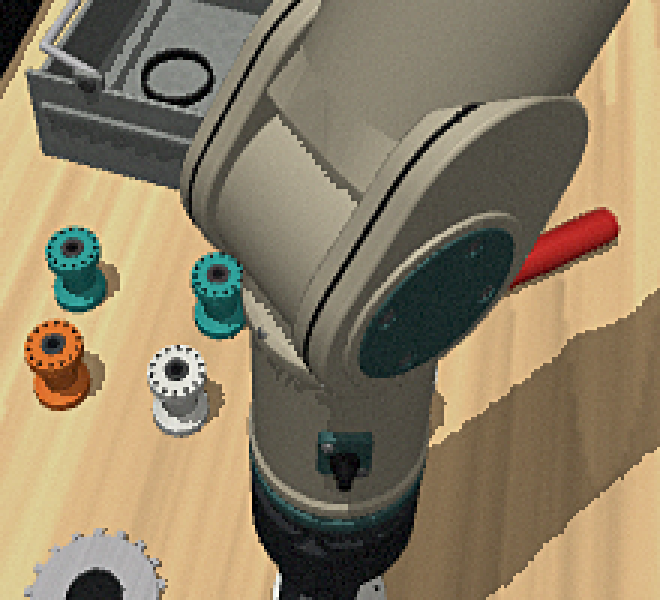

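>>> servo_tool:
  rows:
    - {"dx": -0.03,"dy": 0,"dz": 0,"wx": 0,"wy": 0,"wz": 0,"fingers": 1}
    - {"dx": -0.05,"dy": 0,"dz": 0,"wx": 0,"wy": 0,"wz": 0,"fingers": 1}
    - {"dx": -0.055,"dy": 0,"dz": 0,"wx": 0,"wy": 0,"wz": 0,"fingers": 1}
    - {"dx": -0.055,"dy": 0,"dz": 0,"wx": 0,"wy": 0,"wz": 0,"fingers": 1}
    - {"dx": 0,"dy": 0,"dz": 0,"wx": 0,"wy": 0,"wz": 0,"fingers": 1}

```text
clock: 4.9
eef_pos: [442.8, 391.1, 174.9]
tool_rot: [-0.694, 1.562, 0.764]
force: [0.6, -0.2, -3.7]
width: 57.5
```

Run:
```python
from h import *
cv2.imwrite(f"pics/side4.png",ctrl.get_image("side")[:,:,::-1][220:420,180:400].repeat(3,0).repeat(3,1)[:600])
plan((481.5,15.5,175),83.6)
```

```text
t=4.95 pos=[441.6 389.9 172.7] jaw=83.6 F=[ 0.2 -0.2 -3.2] w=57.2 tool delta(units)=[-0.0044 -0.1087 -0.4901] |mm|=377 turn(units)=[-0.    0.03  0.03] (jaw by 0.0deg) q7=0.65
```

View pics/side4.png

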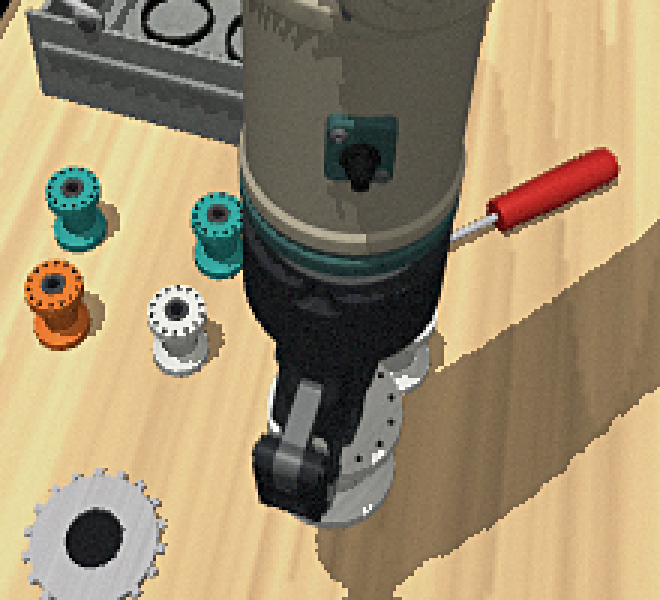

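>>> servo_tool:
  rows:
    - {"dx": 0,"dy": -0.0155,"dz": -0.07,"wx": 0,"wy": 0,"wz": 0,"fingers": 1}
    - {"dx": 0,"dy": -0.0155,"dz": -0.07,"wx": 0,"wy": 0,"wz": 0,"fingers": 1}
    - {"dx": 0,"dy": -0.0155,"dz": -0.07,"wx": 0,"wy": 0,"wz": 0,"fingers": 1}
    - {"dx": 0,"dy": -0.0155,"dz": -0.07,"wx": 0,"wy": 0,"wz": 0,"fingers": 1}
    - {"dx": 0,"dy": -0.0155,"dz": -0.07,"wx": 0,"wy": 0,"wz": 0,"fingers": 1}

```text
clock: 5.58
eef_pos: [468.3, 119.9, 169.5]
tool_rot: [1.991, 1.569, -2.833]
force: [0.6, 0.0, -3.1]
width: 57.4
```

>>> servo_tool:
  rows:
    - {"dx": 0,"dy": -0.0155,"dz": -0.07,"wx": 0,"wy": 0,"wz": 0,"fingers": 1}
    - {"dx": 0,"dy": -0.0155,"dz": -0.06,"wx": 0,"wy": 0,"wz": 0,"fingers": 1}
    - {"dx": 0,"dy": 0,"dz": -0.01,"wx": 0,"wy": 0,"wz": 0,"fingers": 1}
    - {"dx": 0,"dy": 0,"dz": 0,"wx": 0,"wy": 0,"wz": 0,"fingers": 1}

```text
clock: 6.08
eef_pos: [479.7, 14.7, 169.8]
tool_rot: [1.583, 1.569, 3.041]
force: [0.6, 0.3, -4.1]
width: 57.5
```

Run:
```python
from h import *
for n in("top","side"): cv2.imwrite(f"pics/{n}5.png",ctrl.get_image(n)[:,:,::-1])
plan((481.5,15.5,36),83.6)
```

```text
t=6.17 pos=[480.2  16.5 170.1] jaw=83.7 F=[ 0.  -0.3 -2.1] w=57.7 tool delta(units)=[ 0.1788 -0.0021 -0.0013] |mm|=134 turn(units)=[ 0.02  0.01 -0.01] (jaw by -0.1deg) q7=1.31
```

View pics/side5.png

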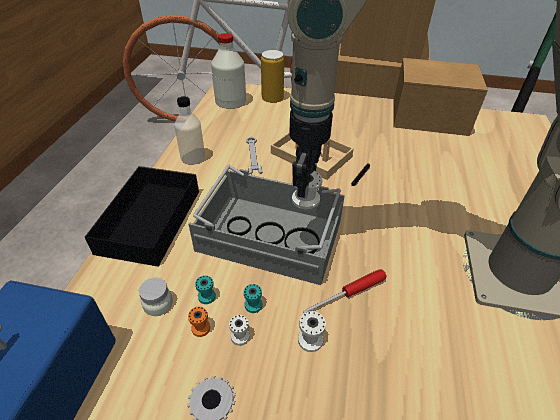

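View pics/top5.png

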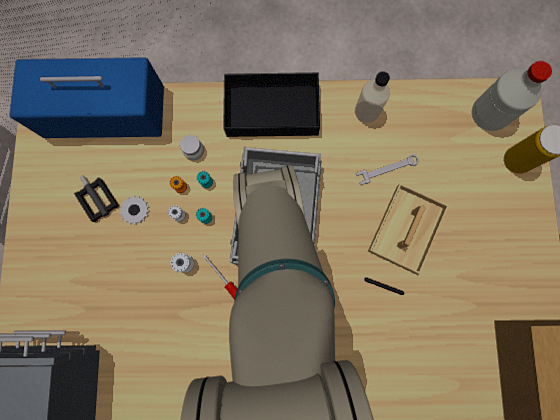

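>>> servo_tool:
  rows:
    - {"dx": 0.05,"dy": -0.001,"dz": -0.001,"wx": 0,"wy": 0,"wz": 0,"fingers": 1}
    - {"dx": 0.05,"dy": -0.001,"dz": 0,"wx": 0,"wy": 0,"wz": 0,"fingers": 1}
    - {"dx": 0.045,"dy": 0,"dz": 0,"wx": 0,"wy": 0,"wz": 0,"fingers": 1}
    - {"dx": 0.02,"dy": 0,"dz": 0,"wx": 0,"wy": 0,"wz": 0,"fingers": 1}
    - {"dx": 0,"dy": 0,"dz": 0,"wx": 0,"wy": 0,"wz": 0,"fingers": 1}

```text
clock: 6.8
eef_pos: [481.6, 15.1, 46.2]
tool_rot: [1.54, 1.569, 3.001]
force: [-0.5, 0.0, -2.6]
width: 57.5
```

Run:
```python
from h import *
cv2.imwrite(f"pics/side6.png",cv2.resize(ctrl.get_image("side")[:,:,::-1][150:300,180:360],None,fx=4,fy=4))
plan((481,15.5,35.5),83.6)
```

```text
t=6.85 pos=[482.3  14.8  47. ] jaw=83.7 F=[-0.1  0.3 -2.6] w=57.2 tool delta(units)=[0.0154 0.0019 0.0007] |mm|=12 turn(units)=[0.01 0.   0.  ] (jaw by -0.1deg) q7=1.28
```

View pics/side6.png

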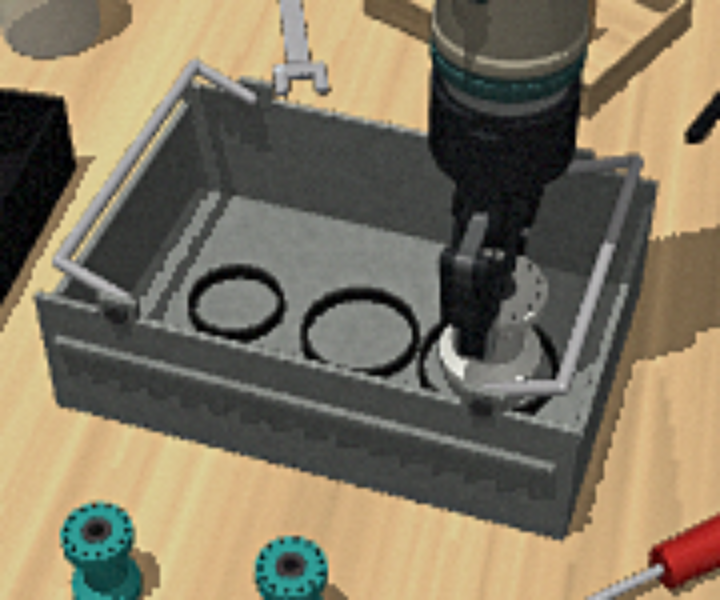

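>>> servo_tool:
  rows:
    - {"dx": 0.008,"dy": 0.001,"dz": 0,"wx": 0,"wy": 0,"wz": 0,"fingers": 1}
    - {"dx": 0.005,"dy": 0,"dz": 0,"wx": 0,"wy": 0,"wz": 0,"fingers": 1}
    - {"dx": 0,"dy": 0,"dz": 0,"wx": 0,"wy": 0,"wz": 0,"fingers": 1}

```text
clock: 7.22
eef_pos: [481.4, 14.1, 37.2]
tool_rot: [-1.375, 1.571, 0.084]
force: [-0.9, -0.3, -1.9]
width: 57.6
```

>>> servo_tool:
  rows:
    - {"dx": 0.003,"dy": 0,"dz": 0,"wx": 0,"wy": 0,"wz": 0,"fingers": 1}
    - {"dx": 0,"dy": 0,"dz": 0,"wx": 0,"wy": 0,"wz": 0,"fingers": 1}

```text
clock: 7.48
eef_pos: [481.6, 14.1, 35.4]
tool_rot: [-1.454, 1.57, 0.004]
force: [-0.9, -0.8, 4.3]
width: 57.8
```

>>> servo_tool:
  rows:
    - {"dx": 0.0,"dy": 0,"dz": 0,"wx": 0,"wy": 0,"wz": 0,"fingers": 0.15}
    - {"dx": 0,"dy": 0,"dz": 0,"wx": 0,"wy": 0,"wz": 0,"fingers": 0.0}
    - {"dx": 0,"dy": 0,"dz": 0,"wx": 0,"wy": 0,"wz": 0,"fingers": 0.0}
    - {"dx": -0.03,"dy": 0,"dz": 0,"wx": 0,"wy": 0,"wz": 0,"fingers": 0.0}
    - {"dx": -0.07,"dy": 0,"dz": 0,"wx": 0,"wy": 0,"wz": 0,"fingers": 0.0}

```text
clock: 8.1
eef_pos: [479.8, 14.1, 109.0]
tool_rot: [1.752, 1.566, -3.072]
force: [0.7, 0.1, 0.2]
width: 85.6
```

>>> servo_tool:
  rows:
    - {"dx": -0.07,"dy": 0,"dz": 0,"wx": 0,"wy": 0,"wz": 0,"fingers": 0}
    - {"dx": 0,"dy": 0,"dz": 0,"wx": 0,"wy": 0,"wz": 0,"fingers": 0.0}

```text
clock: 8.35
eef_pos: [484.1, 14.3, 165.8]
tool_rot: [-1.385, 1.563, 0.074]
force: [-0.7, 0.2, -0.9]
width: 85.3
```

Run:
```python
from h import *
im=ctrl.get_image("side")
cv2.imwrite(f"pics/side7.png",cv2.resize(im[:,:,::-1][150:300,180:360],None,fx=4,fy=4))
plan((425,253.3,160),83.6)
# small hub target, medium
```

```text
t=8.40 pos=[482.5  14.2 163.9] jaw=83.6 F=[-0.2  0.7  0.3] w=85.3 tool delta(units)=[0.005  0.1118 0.3083] |mm|=246 turn(units)=[-0.    0.01  0.04] (jaw by 0.0deg) q7=1.30
```

View pics/side7.png

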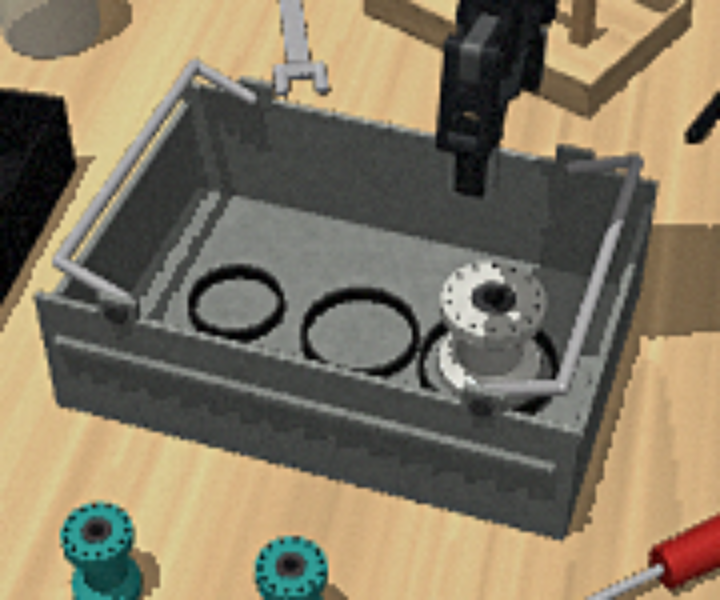

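>>> servo_tool:
  rows:
    - {"dx": 0,"dy": 0.0224,"dz": 0.0617,"wx": 0,"wy": 0,"wz": 0,"fingers": 0}
    - {"dx": 0,"dy": 0.0224,"dz": 0.0617,"wx": 0,"wy": 0,"wz": 0,"fingers": 0}
    - {"dx": 0,"dy": 0.0224,"dz": 0.0617,"wx": 0,"wy": 0,"wz": 0,"fingers": 0}
    - {"dx": 0,"dy": 0.0224,"dz": 0.0617,"wx": 0,"wy": 0,"wz": 0,"fingers": 0}
    - {"dx": 0,"dy": 0.0224,"dz": 0.0617,"wx": 0,"wy": 0,"wz": 0,"fingers": 0}

```text
clock: 9.02
eef_pos: [422.3, 254.2, 160.7]
tool_rot: [2.32, 1.568, -2.504]
force: [-0.2, -0.1, 0.0]
width: 85.6
```

>>> servo_tool:
  rows:
    - {"dx": 0.05,"dy": 0,"dz": 0,"wx": 0,"wy": 0,"wz": 0,"fingers": 0}
    - {"dx": 0,"dy": 0,"dz": 0,"wx": 0,"wy": 0,"wz": 0,"fingers": 0}

```text
clock: 9.28
eef_pos: [420.8, 252.1, 121.8]
tool_rot: [2.289, 1.562, -2.534]
force: [0.6, -1.4, -0.4]
width: 85.5
```

Run:
```python
from h import *
plan((425,253.3,36),83.6)
print(bp('side',(303.25,224),63).round(1), bp('top',(204.7,255),5))
```

```text
t=9.28 pos=[420.8 252.1 121.8] jaw=83.7 F=[ 0.6 -1.4 -0.4] w=85.5 tool delta(units)=[ 0.1143 -0.0062  0.0029] |mm|=86 turn(units)=[ 0.01 -0.05 -0.06] (jaw by -0.1deg) q7=0.81
[479.5  14.3  63. ] [447.43984575 202.0165722    5.        ]
```

>>> servo_tool:
  rows:
    - {"dx": 0.06,"dy": -0.003,"dz": 0.001,"wx": 0,"wy": 0,"wz": 0,"fingers": 0}
    - {"dx": 0.053,"dy": 0,"dz": 0,"wx": 0,"wy": 0,"wz": 0,"fingers": 0}
    - {"dx": 0,"dy": 0,"dz": 0,"wx": 0,"wy": 0,"wz": 0,"fingers": 0}

```text
clock: 9.65
eef_pos: [424.4, 251.7, 38.2]
tool_rot: [2.343, 1.564, -2.482]
force: [0.6, -0.7, 1.1]
width: 85.1
```

Run:
```python
from h import *
plan((425,253.3,36),83.6)
```

```text
t=9.65 pos=[424.4 251.7  38.2] jaw=83.5 F=[ 0.6 -0.7  1.1] w=85.1 tool delta(units)=[ 0.003  -0.0005  0.0022] |mm|=3 turn(units)=[-0.02 -0.04 -0.04] (jaw by 0.1deg) q7=0.80
```

>>> servo_tool:
  rows:
    - {"dx": 0.003,"dy": 0,"dz": 0.002,"wx": 0,"wy": 0,"wz": 0,"fingers": 0.3}
    - {"dx": 0,"dy": 0,"dz": 0,"wx": 0,"wy": 0,"wz": 0,"fingers": 1}
    - {"dx": 0,"dy": 0,"dz": 0,"wx": 0,"wy": 0,"wz": 0,"fingers": 1}
    - {"dx": 0,"dy": 0,"dz": 0,"wx": 0,"wy": 0,"wz": 0,"fingers": 1}
    - {"dx": 0,"dy": 0,"dz": 0,"wx": 0,"wy": 0,"wz": 0,"fingers": 1}

```text
clock: 10.28
eef_pos: [427.3, 255.7, 39.6]
tool_rot: [-0.981, 1.568, 0.478]
force: [-0.9, -1.7, 6.9]
width: 45.6
```

Run:
```python
from h import *
plan((425,253.3,36),83.6)
```

```text
t=10.28 pos=[427.3 255.7  39.6] jaw=83.6 F=[-0.9 -1.7  6.9] w=45.6 tool delta(units)=[ 0.0048  0.0026 -0.0035] |mm|=5 turn(units)=[-0.    0.02  0.02] (jaw by 0.0deg) q7=0.80
```

>>> servo_tool:
  rows:
    - {"dx": -0.03,"dy": 0,"dz": 0,"wx": 0,"wy": 0,"wz": 0,"fingers": 1}
    - {"dx": -0.05,"dy": 0,"dz": 0,"wx": 0,"wy": 0,"wz": 0,"fingers": 1}
    - {"dx": -0.055,"dy": 0,"dz": 0,"wx": 0,"wy": 0,"wz": 0,"fingers": 1}
    - {"dx": -0.055,"dy": 0,"dz": 0,"wx": 0,"wy": 0,"wz": 0,"fingers": 1}
    - {"dx": 0,"dy": 0,"dz": 0,"wx": 0,"wy": 0,"wz": 0,"fingers": 1}

```text
clock: 10.9
eef_pos: [428.2, 256.6, 184.1]
tool_rot: [-0.877, 1.563, 0.582]
force: [0.8, -0.0, -1.6]
width: 45.7
```

Run:
```python
from h import *
plan((559.5,6.5,175),83.6)
```

```text
t=10.90 pos=[428.2 256.6 184.1] jaw=83.6 F=[ 0.8 -0.  -1.6] w=45.7 tool delta(units)=[ 0.0118 -0.2112 -0.3119] |mm|=283 turn(units)=[-0.    0.05  0.06] (jaw by 0.0deg) q7=0.82
```

>>> servo_tool:
  rows:
    - {"dx": 0,"dy": -0.042,"dz": -0.0622,"wx": 0,"wy": 0,"wz": 0,"fingers": 1}
    - {"dx": 0,"dy": -0.042,"dz": -0.0622,"wx": 0,"wy": 0,"wz": 0,"fingers": 1}
    - {"dx": 0,"dy": -0.042,"dz": -0.0622,"wx": 0,"wy": 0,"wz": 0,"fingers": 1}
    - {"dx": 0,"dy": -0.042,"dz": -0.0622,"wx": 0,"wy": 0,"wz": 0,"fingers": 1}
    - {"dx": 0,"dy": -0.042,"dz": -0.0622,"wx": 0,"wy": 0,"wz": 0,"fingers": 1}

```text
clock: 11.52
eef_pos: [556.5, 4.3, 179.5]
tool_rot: [1.6, 1.569, 3.059]
force: [1.0, 0.5, -1.7]
width: 45.8
```

>>> servo_tool:
  rows:
    - {"dx": 0.05,"dy": 0,"dz": 0,"wx": 0,"wy": 0,"wz": 0,"fingers": 1}
    - {"dx": 0.02,"dy": 0,"dz": 0,"wx": 0,"wy": 0,"wz": 0,"fingers": 1}
    - {"dx": 0,"dy": 0,"dz": 0,"wx": 0,"wy": 0,"wz": 0,"fingers": 1}

```text
clock: 11.9
eef_pos: [555.0, 7.1, 126.5]
tool_rot: [1.572, 1.567, 3.033]
force: [0.4, 0.1, -2.2]
width: 45.9
```

Run:
```python
from h import *
cv2.imwrite(f"pics/side8.png",cv2.resize(ctrl.get_image("side")[:,:,::-1][150:300,180:360],None,fx=4,fy=4))
plan((559.5,6.5,45),83.6)
```

```text
t=11.95 pos=[556.1   7.3 127.6] jaw=83.7 F=[ 0.8  0.5 -1.3] w=45.3 tool delta(units)=[ 0.1101 -0.0047 -0.0006] |mm|=83 turn(units)=[ 0.02  0.   -0.01] (jaw by -0.1deg) q7=1.34
```

View pics/side8.png

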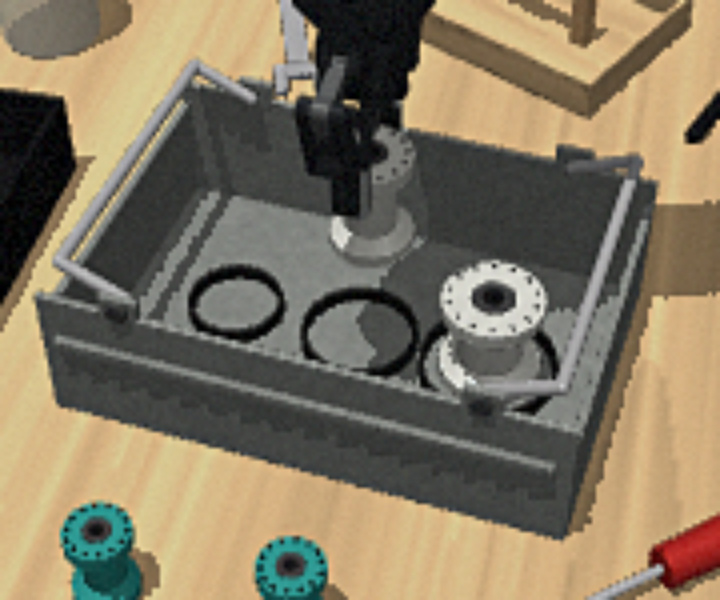

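>>> servo_tool:
  rows:
    - {"dx": 0.05,"dy": -0.003,"dz": 0,"wx": 0,"wy": 0,"wz": 0,"fingers": 1}
    - {"dx": 0.04,"dy": 0,"dz": 0,"wx": 0,"wy": 0,"wz": 0,"fingers": 1}
    - {"dx": 0.012,"dy": 0,"dz": 0,"wx": 0,"wy": 0,"wz": 0,"fingers": 1}
    - {"dx": 0,"dy": 0,"dz": 0,"wx": 0,"wy": 0,"wz": 0,"fingers": 1}

```text
clock: 12.45
eef_pos: [559.3, 6.4, 51.9]
tool_rot: [-1.223, 1.57, 0.237]
force: [-0.6, -0.6, -2.0]
width: 45.5
```

>>> servo_tool:
  rows:
    - {"dx": 0.005,"dy": 0,"dz": 0,"wx": 0,"wy": 0,"wz": 0,"fingers": 1}
    - {"dx": 0,"dy": 0,"dz": 0,"wx": 0,"wy": 0,"wz": 0,"fingers": 1}

```text
clock: 12.7
eef_pos: [559.5, 5.9, 48.4]
tool_rot: [-1.41, 1.569, 0.049]
force: [-0.9, 0.9, -1.6]
width: 45.8
```

>>> servo_tool:
  rows:
    - {"dx": 0.004,"dy": 0,"dz": 0,"wx": 0,"wy": 0,"wz": 0,"fingers": 1}
    - {"dx": 0,"dy": 0,"dz": 0,"wx": 0,"wy": 0,"wz": 0,"fingers": 1}

```text
clock: 12.95
eef_pos: [559.4, 5.8, 44.8]
tool_rot: [-1.35, 1.57, 0.109]
force: [0.4, -0.2, 0.8]
width: 45.6
```

>>> servo_tool:
  rows:
    - {"dx": 0.001,"dy": 0,"dz": 0,"wx": 0,"wy": 0,"wz": 0,"fingers": 1}
    - {"dx": 0,"dy": 0,"dz": 0,"wx": 0,"wy": 0,"wz": 0,"fingers": 0.1}
    - {"dx": 0,"dy": 0,"dz": 0,"wx": 0,"wy": 0,"wz": 0,"fingers": 0}
    - {"dx": 0,"dy": 0,"dz": 0,"wx": 0,"wy": 0,"wz": 0,"fingers": 0}
    - {"dx": -0.03,"dy": 0,"dz": 0,"wx": 0,"wy": 0,"wz": 0,"fingers": 0}

```text
clock: 13.58
eef_pos: [557.4, 5.8, 65.1]
tool_rot: [1.725, 1.567, -3.099]
force: [-0.8, 0.5, 0.0]
width: 85.3
```

>>> servo_tool:
  rows:
    - {"dx": -0.07,"dy": 0,"dz": 0,"wx": 0,"wy": 0,"wz": 0,"fingers": 0}
    - {"dx": -0.06,"dy": 0,"dz": 0,"wx": 0,"wy": 0,"wz": 0,"fingers": 0.0}
    - {"dx": 0,"dy": 0,"dz": 0,"wx": 0,"wy": 0,"wz": 0,"fingers": 0.0}

```text
clock: 13.95
eef_pos: [561.5, 6.0, 167.3]
tool_rot: [-1.401, 1.563, 0.058]
force: [-0.5, 0.7, -1.0]
width: 85.4
```

Run:
```python
from h import *
im=ctrl.get_image("side")
cv2.imwrite(f"pics/side9.png",cv2.resize(im[:,:,::-1][150:300,180:360],None,fx=4,fy=4))
plan((557,275,160),83.6)
```

```text
t=14.00 pos=[559.9   5.8 165.3] jaw=83.6 F=[ 0.2 -0.4 -0.3] w=85.5 tool delta(units)=[0.007  0.0439 0.3563] |mm|=269 turn(units)=[-0.    0.    0.03] (jaw by 0.0deg) q7=1.34
```

View pics/side9.png

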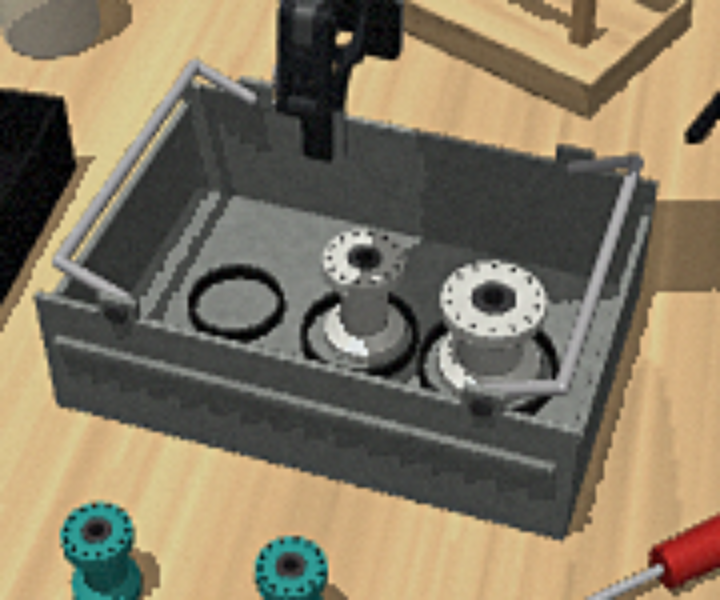

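>>> servo_tool:
  rows:
    - {"dx": 0,"dy": 0.0088,"dz": 0.0713,"wx": 0,"wy": 0,"wz": 0,"fingers": 0.4}
    - {"dx": 0,"dy": 0.0088,"dz": 0.0713,"wx": 0,"wy": 0,"wz": 0,"fingers": 0.4}
    - {"dx": 0,"dy": 0.0088,"dz": 0.0713,"wx": 0,"wy": 0,"wz": 0,"fingers": 0.4}
    - {"dx": 0,"dy": 0.0088,"dz": 0.0713,"wx": 0,"wy": 0,"wz": 0,"fingers": 0.4}
    - {"dx": 0,"dy": 0.0088,"dz": 0.0713,"wx": 0,"wy": 0,"wz": 0,"fingers": 0.4}

```text
clock: 14.62
eef_pos: [554.8, 276.3, 161.8]
tool_rot: [2.252, 1.567, -2.572]
force: [0.9, -0.7, -0.4]
width: 51.1
```

>>> servo_tool:
  rows:
    - {"dx": 0.05,"dy": 0,"dz": 0,"wx": 0,"wy": 0,"wz": 0,"fingers": 0.4}
    - {"dx": 0,"dy": 0,"dz": 0,"wx": 0,"wy": 0,"wz": 0,"fingers": 0.4}
    - {"dx": 0,"dy": 0,"dz": 0,"wx": 0,"wy": 0,"wz": 0,"fingers": 0.4}

```text
clock: 15.0
eef_pos: [556.1, 273.8, 126.0]
tool_rot: [2.682, 1.569, -2.143]
force: [-0.2, 0.4, -0.1]
width: 51.1
```

Run:
```python
from h import *
im=ctrl.get_image("side")
cv2.imwrite(f"pics/side10.png",cv2.resize(im[:,:,::-1][240:400,130:330],None,fx=3.6,fy=3.6))
plan((557,275,24),83.6)
for s,t in (((442,112),(476,340)),((245,196),(383,226))): print(tri(np.array(s)/3.6+(130,260),np.array(t)/3.6+(70,120)).round(1))
```

```text
t=15.05 pos=[556.7 274.1 126.8] jaw=83.5 F=[ 0.7 -0.1  0.1] w=51.2 tool delta(units)=[ 0.137  -0.0002  0.0013] |mm|=103 turn(units)=[-0.02 -0.    0.01] (jaw by 0.1deg) q7=0.92
[548.9 202.3  48.7]
[635.5 273.1  47.4]
```

View pics/side10.png

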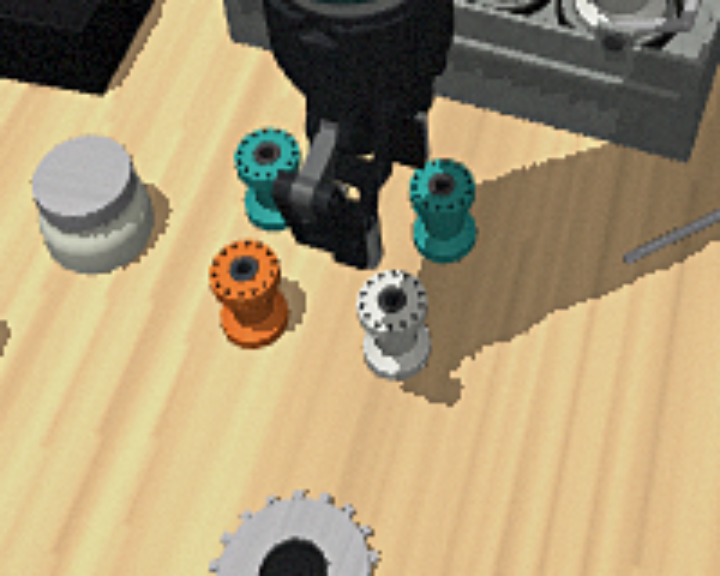

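>>> servo_tool:
  rows:
    - {"dx": 0.05,"dy": 0,"dz": 0.001,"wx": 0,"wy": 0,"wz": 0,"fingers": 0.4}
    - {"dx": 0.05,"dy": 0,"dz": 0,"wx": 0,"wy": 0,"wz": 0,"fingers": 0.4}
    - {"dx": 0.037,"dy": 0,"dz": 0,"wx": 0,"wy": 0,"wz": 0,"fingers": 0.4}
    - {"dx": 0,"dy": 0,"dz": 0,"wx": 0,"wy": 0,"wz": 0,"fingers": 0.4}

```text
clock: 15.55
eef_pos: [555.5, 274.5, 22.7]
tool_rot: [2.271, 1.568, -2.555]
force: [-0.1, -0.5, 0.1]
width: 51.2
```

>>> servo_tool:
  rows:
    - {"dx": 0,"dy": 0,"dz": 0,"wx": 0,"wy": 0,"wz": 0,"fingers": 1}
    - {"dx": 0,"dy": 0,"dz": 0,"wx": 0,"wy": 0,"wz": 0,"fingers": 1}
    - {"dx": 0,"dy": 0,"dz": 0,"wx": 0,"wy": 0,"wz": 0,"fingers": 1}
    - {"dx": 0,"dy": 0,"dz": 0,"wx": 0,"wy": 0,"wz": 0,"fingers": 1}

```text
clock: 16.05
eef_pos: [557.5, 276.1, 25.4]
tool_rot: [-1.137, 1.568, 0.322]
force: [-0.3, -1.2, 6.7]
width: 33.3
```

Run:
```python
from h import *
plan((557,275,24),83.6)
```

```text
t=16.05 pos=[557.5 276.1  25.4] jaw=83.6 F=[-0.3 -1.2  6.7] w=33.3 tool delta(units)=[ 0.0019  0.0005 -0.0015] |mm|=2 turn(units)=[-0.    0.01  0.03] (jaw by 0.0deg) q7=0.91
```

>>> servo_tool:
  rows:
    - {"dx": -0.03,"dy": 0,"dz": 0,"wx": 0,"wy": 0,"wz": 0,"fingers": 1}
    - {"dx": -0.05,"dy": 0,"dz": 0,"wx": 0,"wy": 0,"wz": 0,"fingers": 1}
    - {"dx": -0.055,"dy": 0,"dz": 0,"wx": 0,"wy": 0,"wz": 0,"fingers": 1}
    - {"dx": -0.055,"dy": 0,"dz": 0,"wx": 0,"wy": 0,"wz": 0,"fingers": 1}
    - {"dx": 0,"dy": 0,"dz": 0,"wx": 0,"wy": 0,"wz": 0,"fingers": 1}

```text
clock: 16.68
eef_pos: [558.3, 277.3, 170.1]
tool_rot: [-0.937, 1.563, 0.522]
force: [1.5, 0.1, -2.0]
width: 33.7
```

Run:
```python
from h import *
plan((638,-2.3,165),83.6)
```

```text
t=16.68 pos=[558.3 277.3 170.1] jaw=83.6 F=[ 1.5  0.1 -2. ] w=33.7 tool delta(units)=[ 0.0061 -0.1471 -0.3587] |mm|=291 turn(units)=[-0.    0.05  0.06] (jaw by 0.0deg) q7=0.92
```

>>> servo_tool:
  rows:
    - {"dx": 0,"dy": -0.0293,"dz": -0.0717,"wx": 0,"wy": 0,"wz": 0,"fingers": 1}
    - {"dx": 0,"dy": -0.0293,"dz": -0.0717,"wx": 0,"wy": 0,"wz": 0,"fingers": 1}
    - {"dx": 0,"dy": -0.0293,"dz": -0.0717,"wx": 0,"wy": 0,"wz": 0,"fingers": 1}
    - {"dx": 0,"dy": -0.0293,"dz": -0.0717,"wx": 0,"wy": 0,"wz": 0,"fingers": 1}
    - {"dx": 0,"dy": -0.0293,"dz": -0.0717,"wx": 0,"wy": 0,"wz": 0,"fingers": 1}

```text
clock: 17.3
eef_pos: [634.8, -5.1, 165.0]
tool_rot: [1.495, 1.569, 2.954]
force: [0.7, 0.4, -1.0]
width: 33.6
```

>>> servo_tool:
  rows:
    - {"dx": 0.05,"dy": 0,"dz": 0,"wx": 0,"wy": 0,"wz": 0,"fingers": 1}
    - {"dx": 0.02,"dy": 0,"dz": 0,"wx": 0,"wy": 0,"wz": 0,"fingers": 1}
    - {"dx": 0,"dy": 0,"dz": 0,"wx": 0,"wy": 0,"wz": 0,"fingers": 1}

```text
clock: 17.68
eef_pos: [633.7, -1.9, 111.8]
tool_rot: [1.453, 1.567, 2.914]
force: [-0.3, -0.0, 0.1]
width: 33.5
```

Run:
```python
from h import *
plan((638,-2.3,30.4),83.6)
```

```text
t=17.68 pos=[633.7  -1.9 111.8] jaw=83.7 F=[-0.3 -0.   0.1] w=33.5 tool delta(units)=[ 1.086e-01 -6.300e-03  1.000e-04] |mm|=82 turn(units)=[ 0.02  0.   -0.04] (jaw by -0.1deg) q7=1.36
```

>>> servo_tool:
  rows:
    - {"dx": 0.05,"dy": -0.004,"dz": 0,"wx": 0,"wy": 0,"wz": 0,"fingers": 1}
    - {"dx": 0.04,"dy": 0,"dz": 0,"wx": 0,"wy": 0,"wz": 0,"fingers": 1}
    - {"dx": 0.012,"dy": 0,"dz": 0,"wx": 0,"wy": 0,"wz": 0,"fingers": 1}
    - {"dx": 0,"dy": 0,"dz": 0,"wx": 0,"wy": 0,"wz": 0,"fingers": 1}

```text
clock: 18.18
eef_pos: [638.6, -2.9, 37.6]
tool_rot: [-0.974, 1.57, 0.486]
force: [0.2, -0.3, -0.1]
width: 33.7
```

>>> servo_tool:
  rows:
    - {"dx": 0.004,"dy": 0,"dz": 0,"wx": 0,"wy": 0,"wz": 0,"fingers": 1}
    - {"dx": 0,"dy": 0,"dz": 0,"wx": 0,"wy": 0,"wz": 0,"fingers": 1}

```text
clock: 18.42
eef_pos: [638.8, -3.8, 35.0]
tool_rot: [-1.422, 1.569, 0.037]
force: [-0.2, -0.8, -0.7]
width: 33.6
```

>>> servo_tool:
  rows:
    - {"dx": 0.004,"dy": 0,"dz": 0,"wx": 0,"wy": 0,"wz": 0,"fingers": 1}
    - {"dx": 0,"dy": 0,"dz": 0,"wx": 0,"wy": 0,"wz": 0,"fingers": 1}

```text
clock: 18.68
eef_pos: [638.1, -3.9, 31.0]
tool_rot: [1.39, 1.571, 2.849]
force: [-0.9, -0.8, -0.8]
width: 33.2
```

>>> servo_tool:
  rows:
    - {"dx": 0.002,"dy": 0,"dz": 0,"wx": 0,"wy": 0,"wz": 0,"fingers": 1}
    - {"dx": 0,"dy": 0,"dz": 0,"wx": 0,"wy": 0,"wz": 0,"fingers": 1}

```text
clock: 18.92
eef_pos: [638.6, -4.0, 30.5]
tool_rot: [-1.588, 1.57, -0.129]
force: [-1.3, 0.1, 5.1]
width: 33.4
```

>>> servo_tool:
  rows:
    - {"dx": 0,"dy": 0,"dz": 0,"wx": 0,"wy": 0,"wz": 0,"fingers": 0.4}
    - {"dx": 0,"dy": 0,"dz": 0,"wx": 0,"wy": 0,"wz": 0,"fingers": 0.3}
    - {"dx": 0,"dy": 0,"dz": 0,"wx": 0,"wy": 0,"wz": 0,"fingers": 0.3}
    - {"dx": -0.03,"dy": 0,"dz": 0,"wx": 0,"wy": 0,"wz": 0,"fingers": 0.3}
    - {"dx": -0.07,"dy": 0,"dz": 0,"wx": 0,"wy": 0,"wz": 0,"fingers": 0.3}

```text
clock: 19.55
eef_pos: [636.1, -3.9, 102.8]
tool_rot: [1.703, 1.565, -3.121]
force: [1.1, 0.3, -0.4]
width: 60.3
```

>>> servo_tool:
  rows:
    - {"dx": -0.08,"dy": 0,"dz": 0,"wx": 0,"wy": 0,"wz": 0,"fingers": 0.3}
    - {"dx": 0,"dy": 0,"dz": 0,"wx": 0,"wy": 0,"wz": 0,"fingers": 0.3}

```text
clock: 19.8
eef_pos: [642.0, -3.7, 169.9]
tool_rot: [-1.425, 1.56, 0.034]
force: [0.8, -0.2, -0.5]
width: 59.7
```

Run:
```python
from h import *
im=ctrl.get_image("side")
cv2.imwrite(f"pics/side11.png",cv2.resize(im[:,:,::-1][150:300,180:360],None,fx=4,fy=4))
plan((696,-9,170),-6.4)
```

```text
t=19.85 pos=[639.9  -3.8 167.1] jaw=83.6 F=[-0.7 -1.1  0.2] w=59.7 tool delta(units)=[-0.0035 -0.0752  0.0015] |mm|=56 turn(units)=[15.    0.04  0.03] (jaw by -90.0deg) q7=1.37
```

View pics/side11.png

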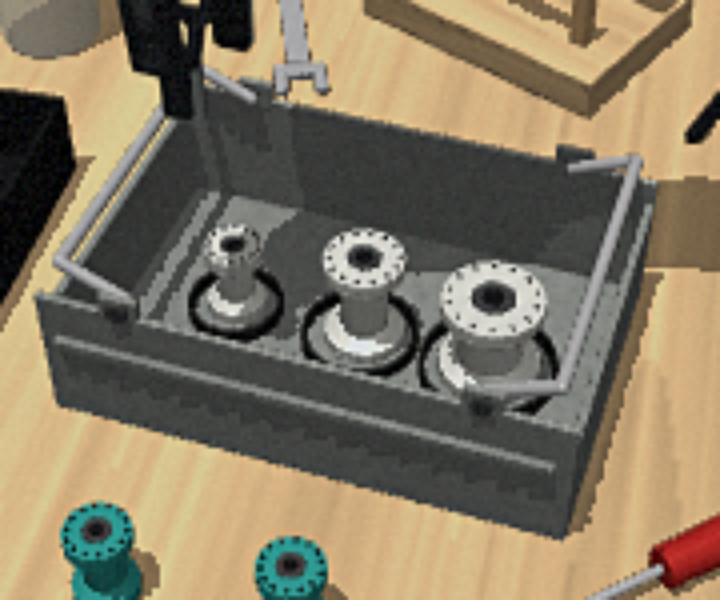

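>>> servo_tool:
  rows:
    - {"dx": 0,"dy": -0.0752,"dz": 0.0015,"wx": 0,"wy": 0,"wz": 0,"fingers": 0.6}
    - {"dx": 0,"dy": 0,"dz": 0,"wx": 1,"wy": 0,"wz": 0,"fingers": 0.6}
    - {"dx": 0,"dy": 0,"dz": 0,"wx": 1,"wy": 0,"wz": 0,"fingers": 0.6}
    - {"dx": 0,"dy": 0,"dz": 0,"wx": 1,"wy": 0,"wz": 0,"fingers": 0.6}
    - {"dx": 0,"dy": 0,"dz": 0,"wx": 1,"wy": 0,"wz": 0,"fingers": 0.6}

```text
clock: 20.48
eef_pos: [693.1, -9.0, 162.2]
tool_rot: [2.142, 1.567, -3.104]
force: [-0.3, 0.6, -0.3]
width: 34.0
```

>>> servo_tool:
  rows:
    - {"dx": 0,"dy": 0,"dz": 0,"wx": 1,"wy": 0,"wz": 0,"fingers": 0.6}
    - {"dx": 0,"dy": 0,"dz": 0,"wx": 1,"wy": 0,"wz": 0,"fingers": 0.6}
    - {"dx": 0,"dy": 0,"dz": 0,"wx": 1,"wy": 0,"wz": 0,"fingers": 0.6}
    - {"dx": 0,"dy": 0,"dz": 0,"wx": 1,"wy": 0,"wz": 0,"fingers": 0.6}
    - {"dx": 0,"dy": 0,"dz": 0,"wx": 1,"wy": 0,"wz": 0,"fingers": 0.6}

```text
clock: 21.1
eef_pos: [693.1, -9.1, 162.2]
tool_rot: [2.707, 1.567, -3.064]
force: [-0.2, -0.8, 0.8]
width: 34.1
```

>>> servo_tool:
  rows:
    - {"dx": 0,"dy": 0,"dz": 0,"wx": 1,"wy": 0,"wz": 0,"fingers": 0.6}
    - {"dx": 0,"dy": 0,"dz": 0,"wx": 1,"wy": 0,"wz": 0,"fingers": 0.6}
    - {"dx": 0,"dy": 0,"dz": 0,"wx": 1,"wy": 0,"wz": 0,"fingers": 0.6}
    - {"dx": 0,"dy": 0,"dz": 0,"wx": 1,"wy": 0,"wz": 0,"fingers": 0.6}
    - {"dx": 0,"dy": 0,"dz": 0,"wx": 1,"wy": 0,"wz": 0,"fingers": 0.6}

```text
clock: 21.72
eef_pos: [693.1, -9.1, 162.3]
tool_rot: [-3.011, 1.567, -3.022]
force: [-0.1, 0.5, 0.2]
width: 34.0
```

>>> servo_tool:
  rows:
    - {"dx": 0,"dy": 0,"dz": 0,"wx": 1,"wy": 0,"wz": 0,"fingers": 0.6}
    - {"dx": 0,"dy": 0,"dz": 0,"wx": 0,"wy": 0,"wz": 0,"fingers": 0.6}

```text
clock: 21.98
eef_pos: [693.3, -9.0, 162.6]
tool_rot: [-2.826, 1.567, -2.937]
force: [0.1, 0.4, 1.0]
width: 34.3
```

Run:
```python
from h import *
for n,c in(("side",(100,280,150,390)),("top",(120,290,200,360))):
    im=ctrl.get_image(n)
    cv2.imwrite(f"pics/{n}12.png",cv2.resize(im[:,:,::-1][c[0]:c[1],c[2]:c[3]],None,fx=3,fy=3))
plan((696,-9,88),-6.4)
```

```text
t=22.07 pos=[693.7  -9.  163.3] jaw=-6.3 F=[-0.4 -0.7 -0. ] w=34.1 tool delta(units)=[0.1003 0.0004 0.0032] |mm|=75 turn(units)=[ 0.02 -0.02  0.01] (jaw by -0.1deg) q7=0.11
```

View pics/side12.png

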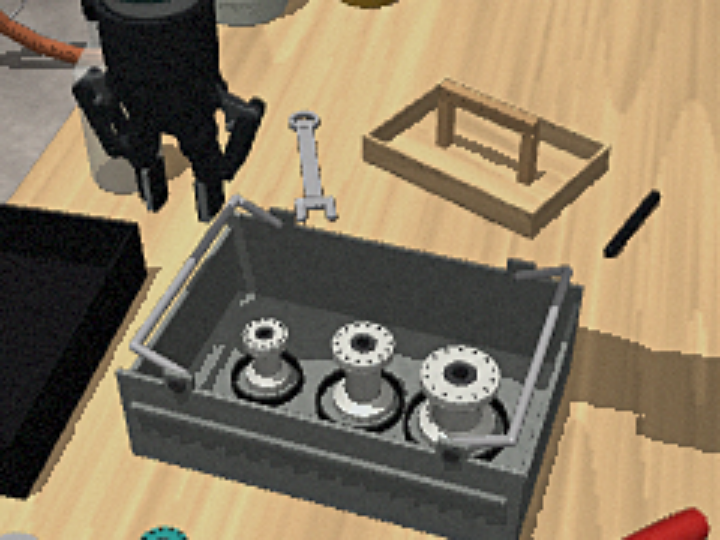

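View pics/top12.png

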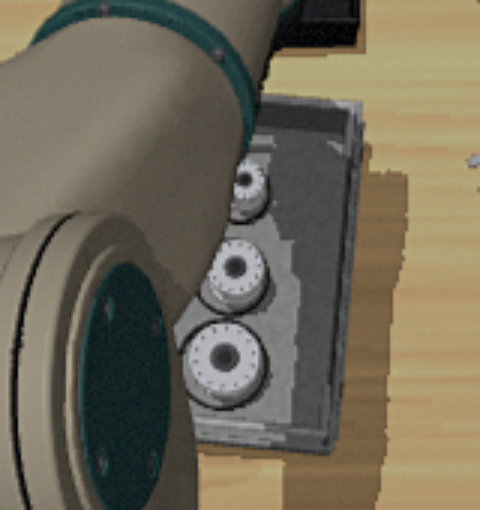

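>>> servo_tool:
  rows:
    - {"dx": 0.05,"dy": 0,"dz": 0.003,"wx": 0,"wy": 0,"wz": 0,"fingers": 0.6}
    - {"dx": 0.04,"dy": 0,"dz": 0,"wx": 0,"wy": 0,"wz": 0,"fingers": 0.6}
    - {"dx": 0.007,"dy": 0,"dz": 0,"wx": 0,"wy": 0,"wz": 0,"fingers": 0.6}
    - {"dx": 0,"dy": 0,"dz": 0,"wx": 0,"wy": 0,"wz": 0,"fingers": 0.6}

```text
clock: 22.58
eef_pos: [696.9, -9.6, 92.0]
tool_rot: [-0.709, 1.571, -0.82]
force: [0.2, 0.9, -0.5]
width: 34.3
```

Run:
```python
from h import *
for n,c in(("side",(130,230,160,310)),):
    im=ctrl.get_image(n)
    cv2.imwrite(f"pics/{n}13.png",cv2.resize(im[:,:,::-1][c[0]:c[1],c[2]:c[3]],None,fx=5,fy=5))
plan((696,-9,88),-6.4)
```

```text
t=22.62 pos=[697.5  -9.5  92.8] jaw=-6.4 F=[ 0.1 -0.1  0.4] w=34.0 tool delta(units)=[ 0.0065  0.0005 -0.002 ] |mm|=5 turn(units)=[0.   0.02 0.  ] (jaw by -0.0deg) q7=0.14
```

View pics/side13.png

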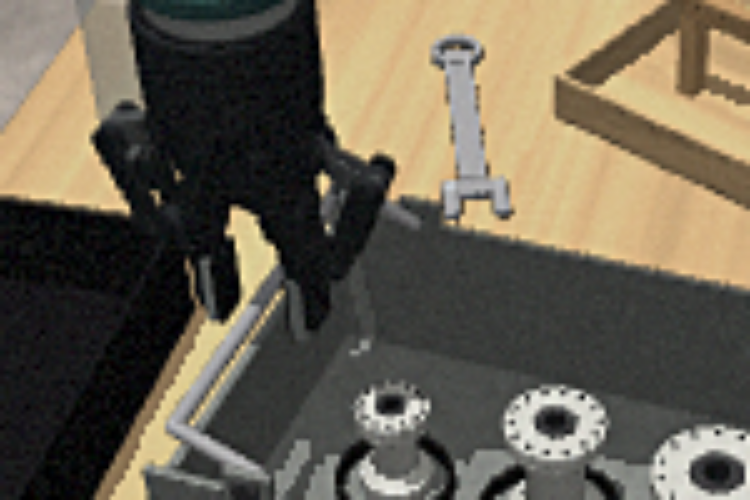

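>>> servo_tool:
  rows:
    - {"dx": 0.004,"dy": 0,"dz": -0.001,"wx": 0,"wy": 0,"wz": 0,"fingers": 0.8}
    - {"dx": 0,"dy": 0,"dz": 0,"wx": 0,"wy": 0,"wz": 0,"fingers": 0.9}
    - {"dx": 0,"dy": 0,"dz": 0,"wx": 0,"wy": 0,"wz": 0,"fingers": 1}
    - {"dx": 0,"dy": 0,"dz": 0,"wx": 0,"wy": 0,"wz": 0,"fingers": 1}

```text
clock: 23.12
eef_pos: [694.8, -9.0, 88.6]
tool_rot: [3.087, 1.568, 2.975]
force: [-3.2, 0.0, -0.1]
width: 5.9
```

Run:
```python
from h import *
for n,c in(("side",(130,230,160,310)),):
    im=ctrl.get_image(n)
    cv2.imwrite(f"pics/{n}14.png",cv2.resize(im[:,:,::-1][c[0]:c[1],c[2]:c[3]],None,fx=5,fy=5))
plan((696,-9,88),-6.4)
```

```text
t=23.18 pos=[694.8  -9.   88.5] jaw=-6.4 F=[-4.5 -0.3 -0.5] w=5.9 tool delta(units)=[0.0007 0.0002 0.0015] |mm|=1 turn(units)=[ 0.   -0.02 -0.  ] (jaw by -0.0deg) q7=0.14
```

View pics/side14.png

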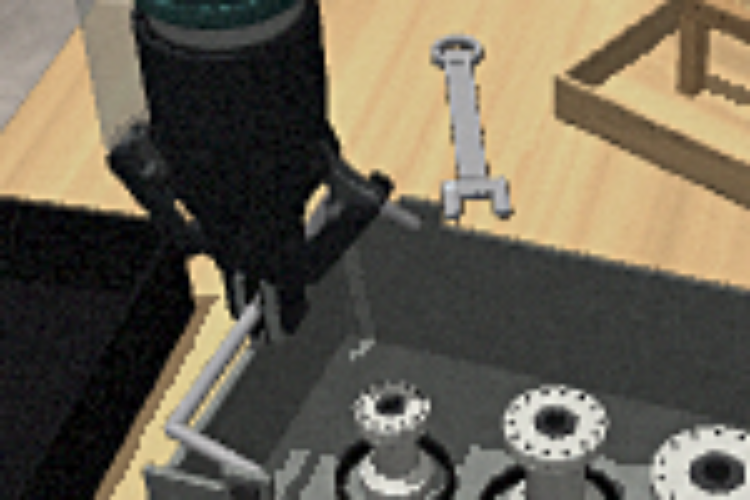

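>>> servo_tool:
  rows:
    - {"dx": -0.0133,"dy": 0,"dz": -0.0068,"wx": 0,"wy": 0,"wz": 0,"fingers": 1}
    - {"dx": -0.0109,"dy": 0,"dz": -0.0102,"wx": 0,"wy": 0,"wz": 0,"fingers": 1}
    - {"dx": -0.0077,"dy": 0,"dz": -0.0128,"wx": 0,"wy": 0,"wz": 0,"fingers": 1}
    - {"dx": -0.0038,"dy": 0,"dz": -0.0144,"wx": 0,"wy": 0,"wz": 0,"fingers": 1}
    - {"dx": 0.0004,"dy": 0,"dz": -0.0149,"wx": 0,"wy": 0,"wz": 0,"fingers": 1}

```text
clock: 23.8
eef_pos: [654.8, -4.6, 117.3]
tool_rot: [0.017, 1.562, -0.095]
force: [6.7, -1.1, -10.7]
width: 5.9
```

Run:
```python
from h import *
for n,c in(("side",(130,230,160,310)),):
    im=ctrl.get_image(n)
    cv2.imwrite(f"pics/{n}15.png",cv2.resize(im[:,:,::-1][c[0]:c[1],c[2]:c[3]],None,fx=5,fy=5))
plan((696,-9,88),-6.4)
```

```text
t=23.85 pos=[653.4  -4.5 117.2] jaw=-6.4 F=[ 4.3 -0.8 -7.8] w=5.4 tool delta(units)=[0.0393 0.0003 0.0568] |mm|=52 turn(units)=[-0.    0.07 -0.  ] (jaw by 0.0deg) q7=0.14
```

View pics/side15.png

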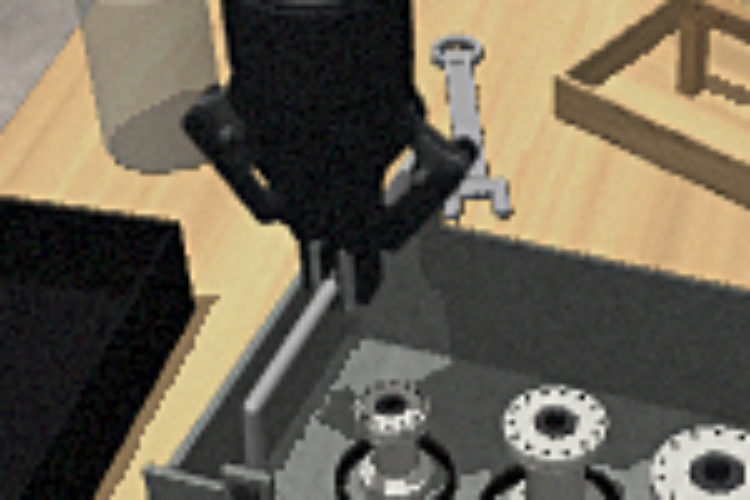

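>>> servo_tool:
  rows:
    - {"dx": 0.0055,"dy": 0,"dz": -0.0143,"wx": 0,"wy": 0,"wz": 0,"fingers": 1}
    - {"dx": 0.0085,"dy": 0,"dz": -0.0124,"wx": 0,"wy": 0,"wz": 0,"fingers": 1}
    - {"dx": 0.0114,"dy": 0,"dz": -0.0097,"wx": 0,"wy": 0,"wz": 0,"fingers": 1}
    - {"dx": 0.0137,"dy": 0,"dz": -0.0061,"wx": 0,"wy": 0,"wz": 0,"fingers": 1}
    - {"dx": 0.0149,"dy": 0,"dz": -0.0021,"wx": 0,"wy": 0,"wz": 0,"fingers": 1}

```text
clock: 24.48
eef_pos: [618.7, -0.6, 77.7]
tool_rot: [0.499, 1.569, 0.387]
force: [-1.6, 0.2, 5.0]
width: 5.9
```

>>> servo_tool:
  rows:
    - {"dx": 0,"dy": 0,"dz": 0,"wx": 0,"wy": 0,"wz": 0,"fingers": 1}

```text
clock: 24.6
eef_pos: [618.6, -0.6, 76.2]
tool_rot: [0.553, 1.57, 0.441]
force: [-1.8, 0.2, 1.4]
width: 5.4
```

Run:
```python
from h import *
for n,c in(("side",(130,250,170,320)),):
    im=ctrl.get_image(n)
    cv2.imwrite(f"pics/{n}16.png",cv2.resize(im[:,:,::-1][c[0]:c[1],c[2]:c[3]],None,fx=5,fy=5))
plan((618.5,.5,75),-6.4)
```

```text
t=24.65 pos=[ 6.186e+02 -6.000e-01  7.620e+01] jaw=-6.4 F=[-2.7 -0.5  2.6] w=5.9 tool delta(units)=[ 0.0016  0.0014 -0.0003] |mm|=2 turn(units)=[-0.    0.01 -0.  ] (jaw by 0.0deg) q7=0.17
```

View pics/side16.png

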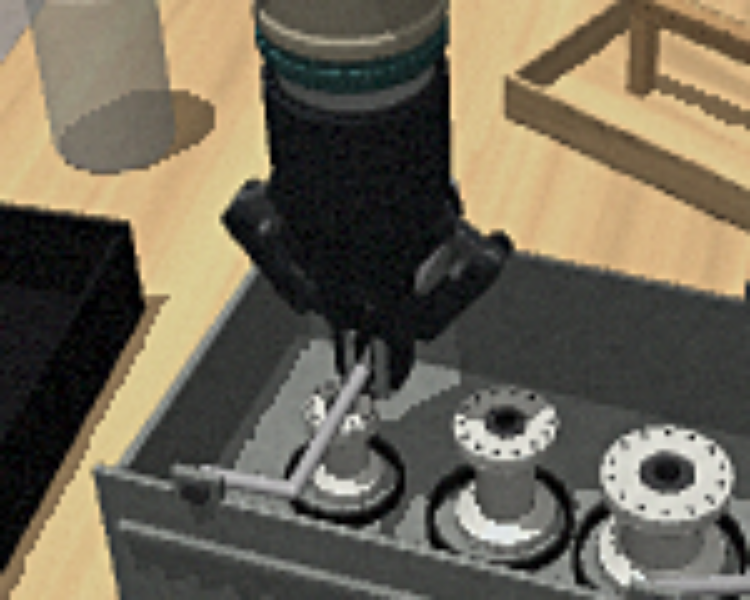

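>>> servo_tool:
  rows:
    - {"dx": 0.004,"dy": 0,"dz": 0,"wx": 0,"wy": 0,"wz": 0,"fingers": 1}
    - {"dx": 0,"dy": 0,"dz": 0,"wx": 0,"wy": 0,"wz": 0,"fingers": 1}

```text
clock: 24.9
eef_pos: [618.5, -0.6, 73.2]
tool_rot: [1.244, 1.57, 1.133]
force: [-4.6, -0.1, 6.4]
width: 5.6
```

>>> servo_tool:
  rows:
    - {"dx": 0.003,"dy": 0,"dz": 0,"wx": 0,"wy": 0,"wz": 0,"fingers": 1}
    - {"dx": 0,"dy": 0,"dz": 0,"wx": 0,"wy": 0,"wz": 0,"fingers": 1}

```text
clock: 25.15
eef_pos: [618.6, -0.6, 73.0]
tool_rot: [1.153, 1.569, 1.041]
force: [-8.5, 1.2, 21.3]
width: 5.6
```

At the stop (21 N, no further motion). Release, lift, and go to the near bail.

>>> servo_tool:
  rows:
    - {"dx": 0,"dy": 0,"dz": 0,"wx": 0,"wy": 0,"wz": 0,"fingers": 0.6}
    - {"dx": 0,"dy": 0,"dz": 0,"wx": 0,"wy": 0,"wz": 0,"fingers": 0.6}
    - {"dx": -0.03,"dy": 0,"dz": 0,"wx": 0,"wy": 0,"wz": 0,"fingers": 0.6}
    - {"dx": -0.07,"dy": 0,"dz": 0,"wx": 0,"wy": 0,"wz": 0,"fingers": 0.6}
    - {"dx": 0,"dy": 0,"dz": 0,"wx": 0,"wy": 0,"wz": 0,"fingers": 0.6}

```text
clock: 25.78
eef_pos: [621.9, -1.0, 148.3]
tool_rot: [0.07, 1.562, -0.042]
force: [1.2, 0.3, -0.5]
width: 33.9
```

Run:
```python
from h import *
plan((422.2,21.4,150),-6.4)
```

```text
t=25.77 pos=[621.9  -1.  148.3] jaw=-6.4 F=[ 1.2  0.3 -0.5] w=33.9 tool delta(units)=[-0.0045 -0.     -0.2679] |mm|=201 turn(units)=[-0.    0.08 -0.01] (jaw by 0.0deg) q7=0.13
```

>>> servo_tool:
  rows:
    - {"dx": 0,"dy": 0,"dz": -0.066,"wx": 0,"wy": 0,"wz": 0,"fingers": 0.6}
    - {"dx": 0,"dy": 0,"dz": -0.066,"wx": 0,"wy": 0,"wz": 0,"fingers": 0.6}
    - {"dx": 0,"dy": 0,"dz": -0.066,"wx": 0,"wy": 0,"wz": 0,"fingers": 0.6}
    - {"dx": 0,"dy": 0,"dz": -0.066,"wx": 0,"wy": 0,"wz": 0,"fingers": 0.6}
    - {"dx": 0,"dy": 0,"dz": 0,"wx": 0,"wy": 0,"wz": 0,"fingers": 0.6}

```text
clock: 26.4
eef_pos: [416.7, 22.0, 143.8]
tool_rot: [-3.126, 1.564, 3.046]
force: [0.8, 0.5, 0.4]
width: 34.1
```

Run:
```python
from h import *
for n,c in(("side",(100,280,150,390)),):
    im=ctrl.get_image(n)
    cv2.imwrite(f"pics/{n}17.png",cv2.resize(im[:,:,::-1][c[0]:c[1],c[2]:c[3]],None,fx=3,fy=3))
plan((422.2,21.4,88),-6.4)
```

```text
t=26.45 pos=[420.4  21.8 144.2] jaw=-6.4 F=[ 0.7 -0.1 -0.2] w=34.2 tool delta(units)=[ 0.075  -0.0003  0.0025] |mm|=56 turn(units)=[ 0.   -0.01  0.  ] (jaw by -0.0deg) q7=0.14
```

View pics/side17.png

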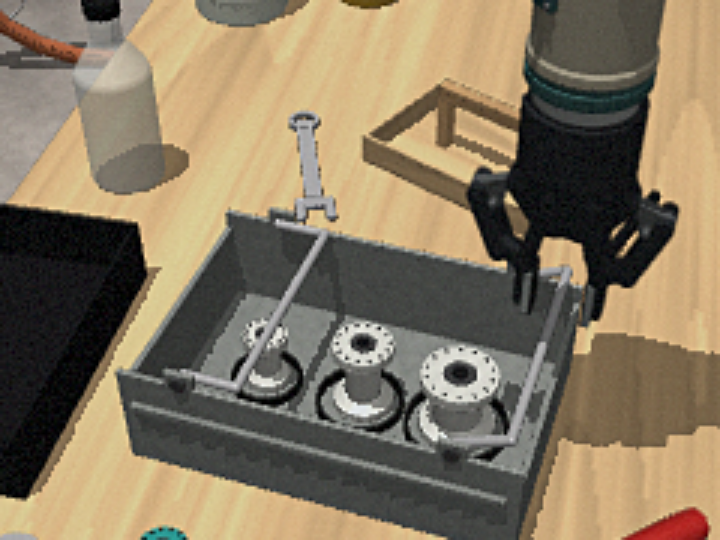

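>>> servo_tool:
  rows:
    - {"dx": 0.045,"dy": 0,"dz": 0.001,"wx": 0,"wy": 0,"wz": 0,"fingers": 0.6}
    - {"dx": 0.029,"dy": 0,"dz": 0,"wx": 0,"wy": 0,"wz": 0,"fingers": 0.6}
    - {"dx": 0,"dy": 0,"dz": 0,"wx": 0,"wy": 0,"wz": 0,"fingers": 0.6}

```text
clock: 26.82
eef_pos: [423.1, 21.1, 87.7]
tool_rot: [-2.789, 1.569, -2.902]
force: [-0.3, 0.3, 0.3]
width: 34.2
```

Run:
```python
from h import *
for n,c in(("side",(130,280,250,400)),):
    im=ctrl.get_image(n)
    cv2.imwrite(f"pics/{n}18.png",cv2.resize(im[:,:,::-1][c[0]:c[1],c[2]:c[3]],None,fx=4,fy=4))
plan((422.2,21.4,88.5),-6.4)
```

```text
t=26.88 pos=[423.4  21.1  88.5] jaw=-6.4 F=[-0.3 -0.4 -0.7] w=34.3 tool delta(units)=[-0.0001  0.0002 -0.0017] |mm|=1 turn(units)=[-0.01 -0.    0.  ] (jaw by 0.0deg) q7=0.21
```

View pics/side18.png

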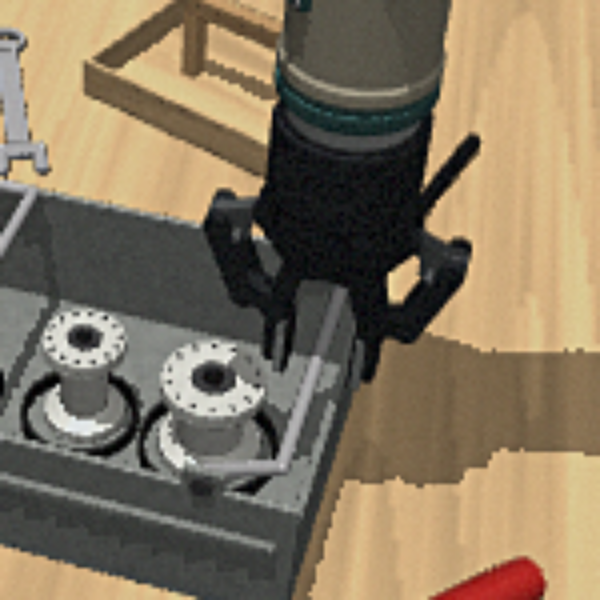

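>>> servo_tool:
  rows:
    - {"dx": 0,"dy": 0,"dz": 0,"wx": 0,"wy": 0,"wz": 0,"fingers": 0.8}
    - {"dx": 0,"dy": 0,"dz": 0,"wx": 0,"wy": 0,"wz": 0,"fingers": 0.9}
    - {"dx": 0,"dy": 0,"dz": 0,"wx": 0,"wy": 0,"wz": 0,"fingers": 1}
    - {"dx": 0,"dy": 0,"dz": 0,"wx": 0,"wy": 0,"wz": 0,"fingers": 1}

```text
clock: 27.38
eef_pos: [422.6, 21.6, 89.4]
tool_rot: [0.584, 1.57, 0.473]
force: [-1.2, 0.3, 2.7]
width: 5.9
```

Run:
```python
from h import *
for n,c in(("side",(130,280,250,400)),):
    im=ctrl.get_image(n)
    cv2.imwrite(f"pics/{n}19.png",cv2.resize(im[:,:,::-1][c[0]:c[1],c[2]:c[3]],None,fx=4,fy=4))
plan((422.2,21.4,88.5),-6.4)
```

```text
t=27.43 pos=[422.6  21.6  89.3] jaw=-6.4 F=[-0.9  0.3  3.1] w=6.0 tool delta(units)=[ 0.0011 -0.0003 -0.0005] |mm|=1 turn(units)=[ 0.  0. -0.] (jaw by -0.0deg) q7=0.21
```

View pics/side19.png

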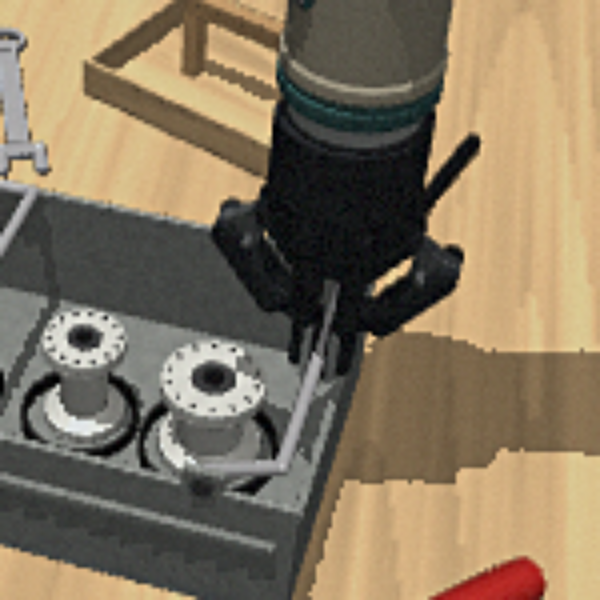

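>>> servo_tool:
  rows:
    - {"dx": -0.0133,"dy": 0,"dz": 0.0068,"wx": 0,"wy": 0,"wz": 0,"fingers": 1}
    - {"dx": -0.0109,"dy": 0,"dz": 0.0102,"wx": 0,"wy": 0,"wz": 0,"fingers": 1}
    - {"dx": -0.0077,"dy": 0,"dz": 0.0128,"wx": 0,"wy": 0,"wz": 0,"fingers": 1}
    - {"dx": -0.0034,"dy": 0,"dz": 0.0144,"wx": 0,"wy": 0,"wz": 0,"fingers": 1}
    - {"dx": 0.0006,"dy": 0,"dz": 0.0149,"wx": 0,"wy": 0,"wz": 0,"fingers": 1}

```text
clock: 28.05
eef_pos: [464.3, 17.0, 116.3]
tool_rot: [2.858, 1.566, 2.746]
force: [-8.9, 1.6, 23.5]
width: 6.1
```

>>> servo_tool:
  rows:
    - {"dx": 0.005,"dy": 0,"dz": 0.0143,"wx": 0,"wy": 0,"wz": 0,"fingers": 1}
    - {"dx": 0.0085,"dy": 0,"dz": 0.0124,"wx": 0,"wy": 0,"wz": 0,"fingers": 1}
    - {"dx": 0.0114,"dy": 0,"dz": 0.0097,"wx": 0,"wy": 0,"wz": 0,"fingers": 1}
    - {"dx": 0.0137,"dy": 0,"dz": 0.0061,"wx": 0,"wy": 0,"wz": 0,"fingers": 1}
    - {"dx": 0.0149,"dy": 0,"dz": 0.0021,"wx": 0,"wy": 0,"wz": 0,"fingers": 1}

```text
clock: 28.68
eef_pos: [499.1, 13.1, 75.1]
tool_rot: [2.838, 1.568, 2.727]
force: [-4.8, 1.4, 2.3]
width: 5.7
```

>>> servo_tool:
  rows:
    - {"dx": 0.004,"dy": 0,"dz": 0,"wx": 0,"wy": 0,"wz": 0,"fingers": 1}
    - {"dx": 0,"dy": 0,"dz": 0,"wx": 0,"wy": 0,"wz": 0,"fingers": 1}

```text
clock: 28.92
eef_pos: [499.2, 13.1, 72.1]
tool_rot: [2.843, 1.569, 2.732]
force: [-2.7, 1.0, 1.5]
width: 5.5
```

>>> servo_tool:
  rows:
    - {"dx": 0.004,"dy": 0,"dz": 0,"wx": 0,"wy": 0,"wz": 0,"fingers": 1}
    - {"dx": 0,"dy": 0,"dz": 0,"wx": 0,"wy": 0,"wz": 0,"fingers": 1}

```text
clock: 29.18
eef_pos: [499.2, 13.1, 71.7]
tool_rot: [1.819, 1.569, 1.707]
force: [-10.4, 1.6, 32.5]
width: 5.6
```

Run:
```python
from h import *
for n,c in(("side",(130,280,180,380)),):
    im=ctrl.get_image(n)
    cv2.imwrite(f"pics/{n}20.png",cv2.resize(im[:,:,::-1][c[0]:c[1],c[2]:c[3]],None,fx=4,fy=4))
plan((422.2,21.4,88.5),-6.4)
```

```text
t=29.23 pos=[499.2  13.1  71.7] jaw=-6.4 F=[-9.6  0.5 31.1] w=5.6 tool delta(units)=[-0.0224 -0.0005 -0.1033] |mm|=79 turn(units)=[-0.   -0.   -0.02] (jaw by 0.0deg) q7=0.21
```

View pics/side20.png

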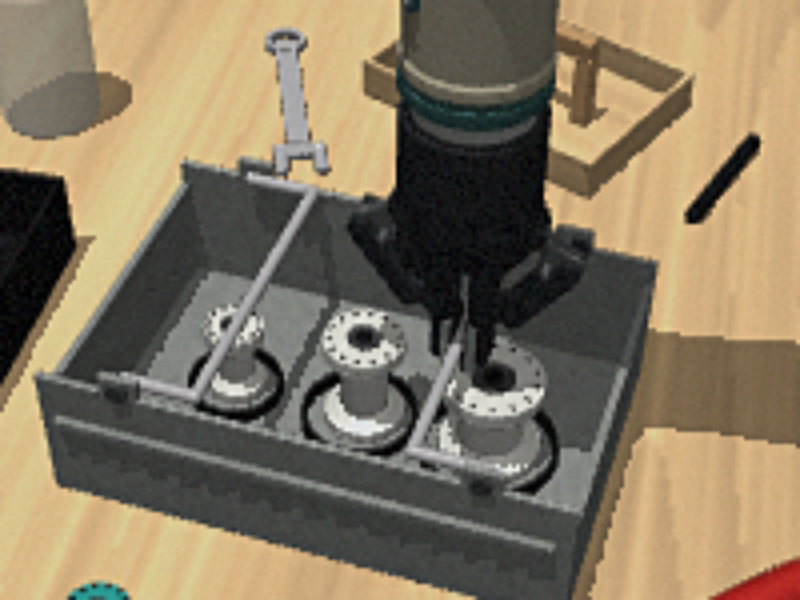

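>>> servo_tool:
  rows:
    - {"dx": -0.002,"dy": 0,"dz": 0,"wx": 0,"wy": 0,"wz": 0,"fingers": 0.65}
    - {"dx": 0,"dy": 0,"dz": 0,"wx": 0,"wy": 0,"wz": 0,"fingers": 0.65}
    - {"dx": -0.03,"dy": 0,"dz": 0,"wx": 0,"wy": 0,"wz": 0,"fingers": 0.65}
    - {"dx": -0.07,"dy": 0,"dz": 0,"wx": 0,"wy": 0,"wz": 0,"fingers": 0.65}
    - {"dx": -0.02,"dy": 0,"dz": 0,"wx": 0,"wy": 0,"wz": 0,"fingers": 0.65}

```text
clock: 29.85
eef_pos: [502.4, 12.4, 162.9]
tool_rot: [0.05, 1.565, -0.062]
force: [1.5, -0.9, -0.0]
width: 29.9
```

Run:
```python
from h import *
plan((509.5,-339,155),63)
im=ctrl.get_image("side")
cv2.imwrite(f"pics/side21.png",cv2.resize(im[:,:,::-1][150:300,180:360],None,fx=4,fy=4))
# refine tray yaw with model: project
import numpy as np
for n in("top","side"):
  print(n,[pj(n,p).round(1).tolist() for p in((508.9,-338.3,0),(625.1,-322.5,30))])
```

```text
t=29.85 pos=[502.4  12.4 162.9] jaw=-6.4 F=[ 1.5 -0.9 -0. ] w=29.9 tool delta(units)=[ 0.0108 -0.4646  0.0617] |mm|=352 turn(units)=[-11.57   0.05   0.03] (jaw by 69.4deg) q7=0.14
top [[405.4, 230.1], [400.0, 185.6]]
side [[311.3, 154.7], [272.2, 144.5]]
```

View pics/side21.png

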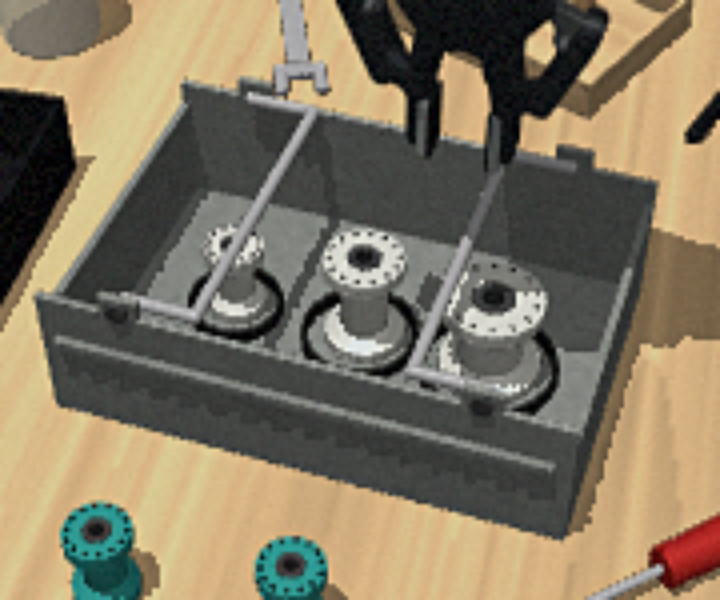

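>>> servo_tool:
  rows:
    - {"dx": 0,"dy": -0.0664,"dz": 0.0092,"wx": 0,"wy": 0,"wz": 0,"fingers": 0.5}
    - {"dx": 0,"dy": -0.0664,"dz": 0.0092,"wx": 0,"wy": 0,"wz": 0,"fingers": 0.5}
    - {"dx": 0,"dy": -0.0664,"dz": 0.0092,"wx": 0,"wy": 0,"wz": 0,"fingers": 0.5}
    - {"dx": 0,"dy": -0.0664,"dz": 0.0092,"wx": 0,"wy": 0,"wz": 0,"fingers": 0.5}
    - {"dx": 0,"dy": -0.0664,"dz": 0.0092,"wx": 0,"wy": 0,"wz": 0,"fingers": 0.5}

```text
clock: 30.52
eef_pos: [506.2, -239.9, 159.0]
tool_rot: [2.805, 1.57, 2.693]
force: [0.9, -0.4, -0.1]
width: 43.0
```

>>> servo_tool:
  rows:
    - {"dx": 0,"dy": -0.0664,"dz": 0.0092,"wx": 0,"wy": 0,"wz": 0,"fingers": 0.5}
    - {"dx": 0,"dy": -0.0664,"dz": 0.0092,"wx": 0,"wy": 0,"wz": 0,"fingers": 0.5}
    - {"dx": 0,"dy": 0,"dz": 0,"wx": -0.964,"wy": 0,"wz": 0,"fingers": 0.5}
    - {"dx": 0,"dy": 0,"dz": 0,"wx": -0.964,"wy": 0,"wz": 0,"fingers": 0.5}
    - {"dx": 0,"dy": 0,"dz": 0,"wx": -0.964,"wy": 0,"wz": 0,"fingers": 0.5}

```text
clock: 31.15
eef_pos: [508.6, -339.0, 158.6]
tool_rot: [2.256, 1.569, 2.45]
force: [-0.2, 0.8, 0.3]
width: 43.0
```

>>> servo_tool:
  rows:
    - {"dx": 0,"dy": 0,"dz": 0,"wx": -0.964,"wy": 0,"wz": 0,"fingers": 0.5}
    - {"dx": 0,"dy": 0,"dz": 0,"wx": -0.964,"wy": 0,"wz": 0,"fingers": 0.5}
    - {"dx": 0,"dy": 0,"dz": 0,"wx": -0.964,"wy": 0,"wz": 0,"fingers": 0.5}
    - {"dx": 0,"dy": 0,"dz": 0,"wx": -0.964,"wy": 0,"wz": 0,"fingers": 0.5}
    - {"dx": 0,"dy": 0,"dz": 0,"wx": -0.964,"wy": 0,"wz": 0,"fingers": 0.5}

```text
clock: 31.78
eef_pos: [508.7, -338.7, 158.7]
tool_rot: [1.602, 1.569, 2.301]
force: [-0.8, 0.9, 0.0]
width: 43.1
```

>>> servo_tool:
  rows:
    - {"dx": 0,"dy": 0,"dz": 0,"wx": -0.964,"wy": 0,"wz": 0,"fingers": 0.5}
    - {"dx": 0,"dy": 0,"dz": 0,"wx": -0.964,"wy": 0,"wz": 0,"fingers": 0.5}
    - {"dx": 0,"dy": 0,"dz": 0,"wx": -0.964,"wy": 0,"wz": 0,"fingers": 0.5}
    - {"dx": 0,"dy": 0,"dz": 0,"wx": -0.964,"wy": 0,"wz": 0,"fingers": 0.5}
    - {"dx": 0,"dy": 0,"dz": 0,"wx": 0,"wy": 0,"wz": 0,"fingers": 0.5}

```text
clock: 32.4
eef_pos: [508.7, -338.8, 159.0]
tool_rot: [0.992, 1.569, 2.091]
force: [-0.4, 0.2, -0.1]
width: 42.6
```

Run:
```python
from h import *
plan((509.5,-339,46),63)
for n,c in(("side",(60,220,200,400)),("top",(120,300,320,520))):
    im=ctrl.get_image(n)
    cv2.imwrite(f"pics/{n}22.png",cv2.resize(im[:,:,::-1][c[0]:c[1],c[2]:c[3]],None,fx=3,fy=3))
```

```text
t=32.40 pos=[ 508.7 -338.8  159. ] jaw=62.9 F=[-0.4  0.2 -0.1] w=42.6 tool delta(units)=[ 1.507e-01 -1.300e-03  1.000e-04] |mm|=113 turn(units)=[-0.01  0.01 -0.01] (jaw by 0.1deg) q7=1.63
```

View pics/side22.png

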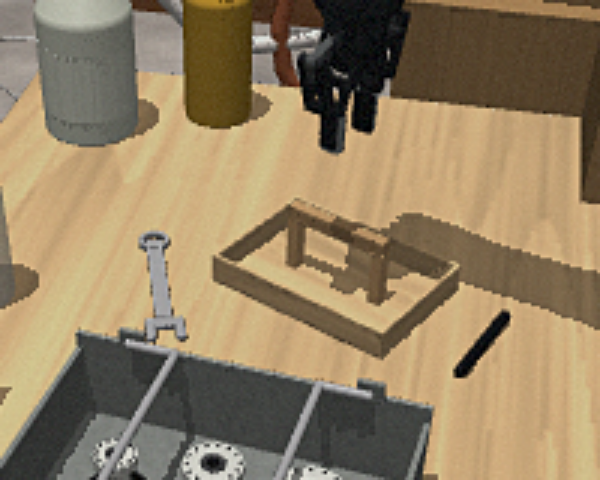

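View pics/top22.png

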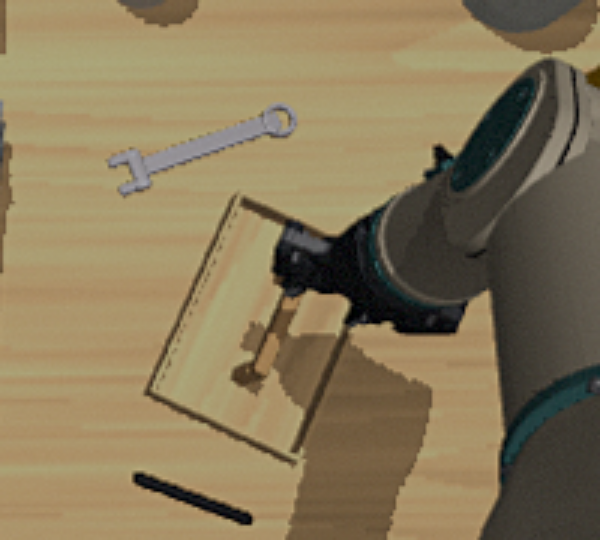

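Run:
```python
from h import *
for p in((175,66),(283,107)): print(bp('side',np.array(p)/3.6+(250,110),75).round(1))
```

```text
[ 553.7 -355.2   75. ]
[ 461.6 -315.4   75. ]
```

>>> servo_tool:
  rows:
    - {"dx": 0.05,"dy": 0,"dz": 0,"wx": 0,"wy": 0,"wz": 0,"fingers": 0.5}
    - {"dx": 0.06,"dy": 0,"dz": 0,"wx": 0,"wy": 0,"wz": 0,"fingers": 0.5}
    - {"dx": 0.039,"dy": 0,"dz": 0,"wx": 0,"wy": 0,"wz": 0,"fingers": 0.5}
    - {"dx": 0,"dy": 0,"dz": 0,"wx": 0,"wy": 0,"wz": 0,"fingers": 0.5}

```text
clock: 33.0
eef_pos: [507.3, -337.8, 46.2]
tool_rot: [1.498, 1.565, 2.596]
force: [-0.5, -0.3, -0.1]
width: 42.4
```

>>> servo_tool:
  rows:
    - {"dx": 0,"dy": 0,"dz": 0,"wx": 0,"wy": 0,"wz": 0,"fingers": 0.8}
    - {"dx": 0,"dy": 0,"dz": 0,"wx": 0,"wy": 0,"wz": 0,"fingers": 1}
    - {"dx": 0,"dy": 0,"dz": 0,"wx": 0,"wy": 0,"wz": 0,"fingers": 1}
    - {"dx": 0,"dy": 0,"dz": 0,"wx": 0,"wy": 0,"wz": 0,"fingers": 1}

```text
clock: 33.5
eef_pos: [510.0, -339.8, 50.4]
tool_rot: [-1.675, 1.568, -0.575]
force: [-1.0, 0.5, 6.3]
width: 12.7
```

Run:
```python
from h import *
plan((509.5,-339,46),63)
for n,c in(("side",(60,220,200,400)),):
    im=ctrl.get_image(n)
    cv2.imwrite(f"pics/{n}23.png",cv2.resize(im[:,:,::-1][c[0]:c[1],c[2]:c[3]],None,fx=3,fy=3))
```

```text
t=33.50 pos=[ 510.  -339.8   50.4] jaw=63.0 F=[-1.   0.5  6.3] w=12.7 tool delta(units)=[0.0058 0.0011 0.0006] |mm|=4 turn(units)=[-0.   -0.    0.03] (jaw by 0.0deg) q7=1.62
```

View pics/side23.png

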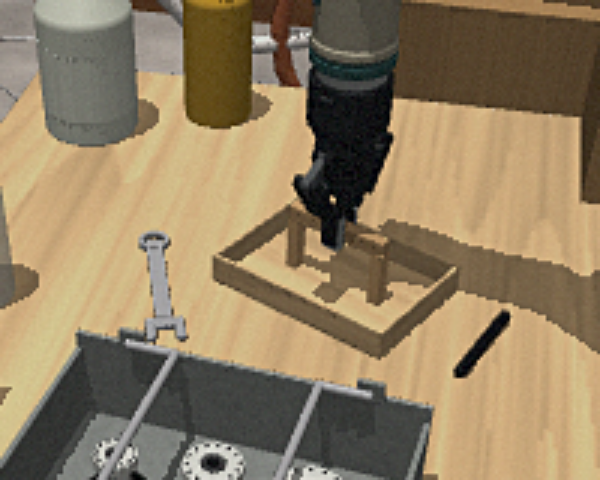

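>>> servo_tool:
  rows:
    - {"dx": -0.02,"dy": 0,"dz": 0,"wx": 0,"wy": 0,"wz": 0,"fingers": 1}
    - {"dx": -0.04,"dy": 0,"dz": 0,"wx": 0,"wy": 0,"wz": 0,"fingers": 1}
    - {"dx": -0.05,"dy": 0,"dz": 0,"wx": 0,"wy": 0,"wz": 0,"fingers": 1}
    - {"dx": -0.05,"dy": 0,"dz": 0,"wx": 0,"wy": 0,"wz": 0,"fingers": 1}
    - {"dx": -0.05,"dy": 0,"dz": 0,"wx": 0,"wy": 0,"wz": 0,"fingers": 1}

```text
clock: 34.17
eef_pos: [508.2, -338.5, 207.6]
tool_rot: [1.416, 1.57, 2.516]
force: [0.1, -0.2, -4.6]
width: 12.8
```

>>> servo_tool:
  rows:
    - {"dx": -0.02,"dy": 0,"dz": 0,"wx": -1,"wy": 0,"wz": 0,"fingers": 1}
    - {"dx": 0,"dy": 0,"dz": 0,"wx": -1,"wy": 0,"wz": 0,"fingers": 1}
    - {"dx": 0,"dy": 0,"dz": 0,"wx": -1,"wy": 0,"wz": 0,"fingers": 1}
    - {"dx": 0,"dy": 0,"dz": 0,"wx": -0.43,"wy": 0,"wz": 0,"fingers": 1}

```text
clock: 34.67
eef_pos: [508.3, -338.7, 221.3]
tool_rot: [1.101, 1.57, 2.561]
force: [-0.5, 0.9, -4.5]
width: 13.0
```

Run:
```python
from h import *
plan((559,6.3,215),83.6)
for n,c in(("side",(20,220,180,420)),):
    im=ctrl.get_image(n)
    cv2.imwrite(f"pics/{n}24.png",cv2.resize(im[:,:,::-1][c[0]:c[1],c[2]:c[3]],None,fx=3,fy=3))
```

```text
t=34.67 pos=[ 508.3 -338.7  221.3] jaw=83.7 F=[-0.5  0.9 -4.5] w=13.0 tool delta(units)=[ 0.0086 -0.0164  0.4646] |mm|=349 turn(units)=[ 0.01  0.   -0.01] (jaw by -0.1deg) q7=1.93
```

View pics/side24.png

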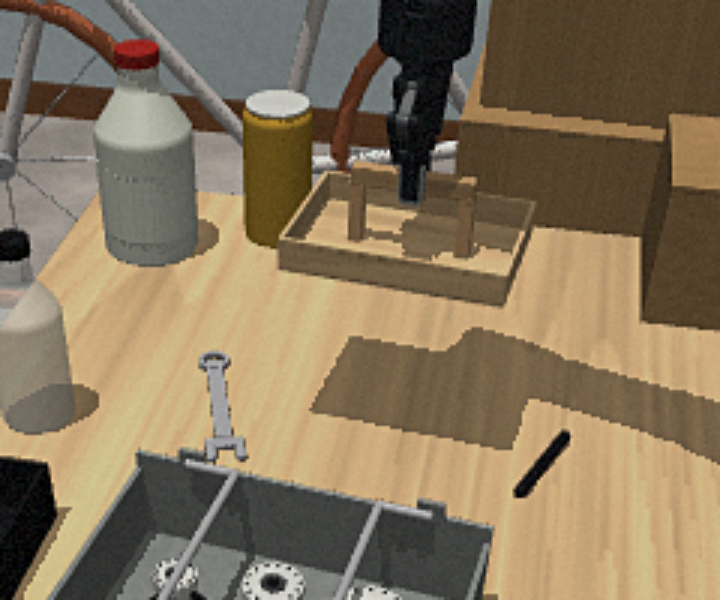

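>>> servo_tool:
  rows:
    - {"dx": 0,"dy": -0.002,"dz": 0.04,"wx": 0,"wy": 0,"wz": 0,"fingers": 1}
    - {"dx": 0,"dy": -0.002,"dz": 0.06,"wx": 0,"wy": 0,"wz": 0,"fingers": 1}
    - {"dx": 0,"dy": -0.002,"dz": 0.06,"wx": 0,"wy": 0,"wz": 0,"fingers": 1}
    - {"dx": 0,"dy": -0.002,"dz": 0.06,"wx": 0,"wy": 0,"wz": 0,"fingers": 1}
    - {"dx": 0,"dy": -0.002,"dz": 0.06,"wx": 0,"wy": 0,"wz": 0,"fingers": 1}

```text
clock: 35.35
eef_pos: [539.8, -129.7, 221.3]
tool_rot: [1.491, 1.571, 2.949]
force: [0.6, 0.6, -4.2]
width: 12.9
```

>>> servo_tool:
  rows:
    - {"dx": 0,"dy": -0.002,"dz": 0.06,"wx": 0,"wy": 0,"wz": 0,"fingers": 1}
    - {"dx": 0,"dy": -0.002,"dz": 0.06,"wx": 0,"wy": 0,"wz": 0,"fingers": 1}
    - {"dx": 0,"dy": -0.002,"dz": 0.045,"wx": 0,"wy": 0,"wz": 0,"fingers": 1}
    - {"dx": 0,"dy": 0,"dz": 0.02,"wx": 0,"wy": 0,"wz": 0,"fingers": 1}
    - {"dx": 0,"dy": 0,"dz": 0,"wx": 0,"wy": 0,"wz": 0,"fingers": 1}

```text
clock: 35.98
eef_pos: [559.7, 6.6, 221.1]
tool_rot: [2.263, 1.57, -2.56]
force: [0.6, 0.3, -3.8]
width: 13.0
```

Run:
```python
from h import *
plan((559,6.3,155),83.6)
for n,c in(("side",(80,280,160,400)),):
    im=ctrl.get_image(n)
    cv2.imwrite(f"pics/{n}25.png",cv2.resize(im[:,:,::-1][c[0]:c[1],c[2]:c[3]],None,fx=3,fy=3))
```

```text
t=35.98 pos=[559.7   6.6 221.1] jaw=83.6 F=[ 0.6  0.3 -3.8] w=13.0 tool delta(units)=[ 0.0882  0.0009 -0.0004] |mm|=66 turn(units)=[ 0.01 -0.   -0.  ] (jaw by -0.0deg) q7=1.32
```

View pics/side25.png

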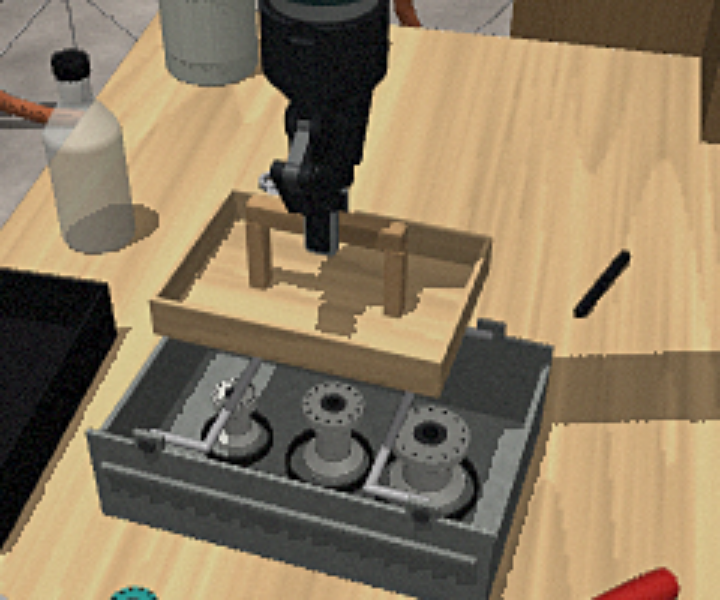

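>>> servo_tool:
  rows:
    - {"dx": 0.04,"dy": 0,"dz": 0,"wx": 0,"wy": 0,"wz": 0,"fingers": 1}
    - {"dx": 0.03,"dy": 0,"dz": 0,"wx": 0,"wy": 0,"wz": 0,"fingers": 1}
    - {"dx": 0.018,"dy": 0,"dz": 0,"wx": 0,"wy": 0,"wz": 0,"fingers": 1}
    - {"dx": 0,"dy": 0,"dz": 0,"wx": 0,"wy": 0,"wz": 0,"fingers": 1}

```text
clock: 36.52
eef_pos: [559.2, 4.7, 154.4]
tool_rot: [2.047, 1.569, -2.779]
force: [-0.7, -0.7, -3.8]
width: 13.1
```

>>> servo_tool:
  rows:
    - {"dx": 0.005,"dy": 0,"dz": 0,"wx": 0,"wy": 0,"wz": 0,"fingers": 1}
    - {"dx": 0,"dy": 0,"dz": 0,"wx": 0,"wy": 0,"wz": 0,"fingers": 1}

```text
clock: 36.78
eef_pos: [560.3, 6.1, 151.9]
tool_rot: [-1.468, 1.57, -0.009]
force: [-0.1, -0.3, -4.2]
width: 12.6
```

>>> servo_tool:
  rows:
    - {"dx": 0.003,"dy": 0,"dz": 0,"wx": 0,"wy": 0,"wz": 0,"fingers": 1}
    - {"dx": 0,"dy": 0,"dz": 0,"wx": 0,"wy": 0,"wz": 0,"fingers": 1}

```text
clock: 37.02
eef_pos: [559.9, 6.3, 149.3]
tool_rot: [-2.212, 1.571, -0.753]
force: [0.8, 0.2, -4.1]
width: 13.1
```

>>> servo_tool:
  rows:
    - {"dx": 0.002,"dy": 0,"dz": 0,"wx": 0,"wy": 0,"wz": 0,"fingers": 1}
    - {"dx": 0,"dy": 0,"dz": 0,"wx": 0,"wy": 0,"wz": 0,"fingers": 1}

```text
clock: 37.28
eef_pos: [560.0, 6.3, 148.3]
tool_rot: [-1.449, 1.57, 0.01]
force: [-1.8, 0.1, 2.9]
width: 13.0
```

>>> servo_tool:
  rows:
    - {"dx": 0,"dy": 0,"dz": 0,"wx": 0,"wy": 0,"wz": 0,"fingers": 0.6}
    - {"dx": 0,"dy": 0,"dz": 0,"wx": 0,"wy": 0,"wz": 0,"fingers": 0.5}
    - {"dx": 0,"dy": 0,"dz": 0,"wx": 0,"wy": 0,"wz": 0,"fingers": 0.5}
    - {"dx": -0.02,"dy": 0,"dz": 0,"wx": 0,"wy": 0,"wz": 0,"fingers": 0.5}
    - {"dx": -0.05,"dy": 0,"dz": 0,"wx": 0,"wy": 0,"wz": 0,"fingers": 0.5}

```text
clock: 37.9
eef_pos: [558.8, 6.2, 200.1]
tool_rot: [1.702, 1.567, -3.122]
force: [0.3, 0.7, 0.4]
width: 42.7
```

>>> servo_tool:
  rows:
    - {"dx": -0.06,"dy": 0,"dz": 0,"wx": 0,"wy": 0,"wz": 0,"fingers": 0.5}
    - {"dx": 0,"dy": 0.06,"dz": 0,"wx": 0,"wy": 0,"wz": 0,"fingers": 0.5}
    - {"dx": 0,"dy": 0,"dz": -0.07,"wx": 0,"wy": 0,"wz": 0,"fingers": 0.5}
    - {"dx": 0,"dy": 0,"dz": -0.07,"wx": 0,"wy": 0,"wz": 0,"fingers": 0.5}
    - {"dx": 0,"dy": 0,"dz": -0.07,"wx": 0,"wy": 0,"wz": 0,"fingers": 0.5}

```text
clock: 38.52
eef_pos: [497.7, -146.7, 246.5]
tool_rot: [-1.687, 1.569, -0.228]
force: [0.1, 0.5, 0.2]
width: 42.8
```

>>> servo_tool:
  rows:
    - {"dx": 0,"dy": 0,"dz": -0.07,"wx": 0,"wy": 0,"wz": 0,"fingers": 0.5}
    - {"dx": 0,"dy": 0,"dz": -0.07,"wx": 0,"wy": 0,"wz": 0,"fingers": 0.5}
    - {"dx": 0,"dy": 0,"dz": 0,"wx": 0,"wy": 0,"wz": 0,"fingers": 0.5}
    - {"dx": 0,"dy": 0,"dz": 0,"wx": 0,"wy": 0,"wz": 0,"fingers": 0.5}

```text
clock: 39.02
eef_pos: [486.1, -249.2, 245.8]
tool_rot: [-0.97, 1.57, 0.488]
force: [0.4, 1.4, 0.4]
width: 42.4
```

Run:
```python
from h import *
plan((559,6.3,155),83.6)
for n,c in(("side",(120,300,160,360)),("top",(130,290,200,360))):
    im=ctrl.get_image(n)
    cv2.imwrite(f"pics/{n}26.png",cv2.resize(im[:,:,::-1][c[0]:c[1],c[2]:c[3]],None,fx=3.6,fy=3.6))
```

```text
t=39.02 pos=[ 486.1 -249.2  245.8] jaw=83.6 F=[0.4 1.4 0.4] w=42.4 tool delta(units)=[ 0.1213 -0.0584  0.3493] |mm|=281 turn(units)=[-0.    0.01  0.01] (jaw by 0.0deg) q7=1.82
```

View pics/side26.png

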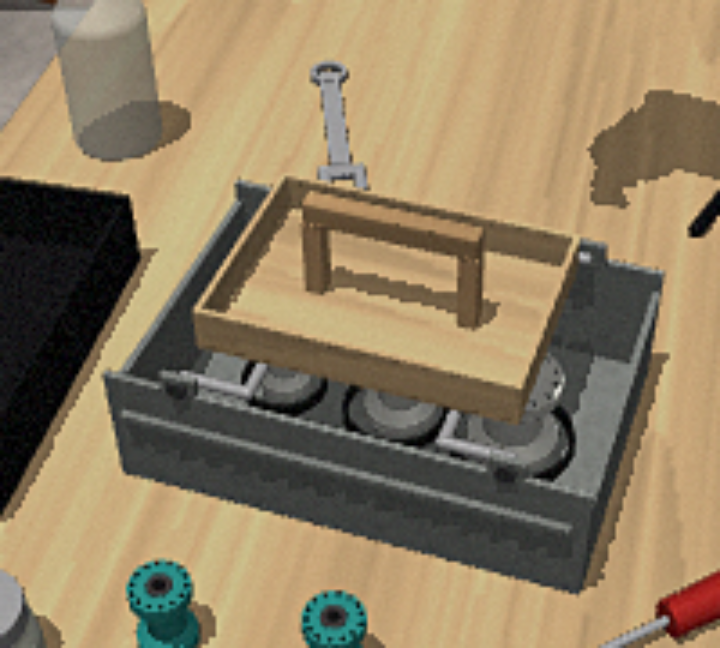

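View pics/top26.png

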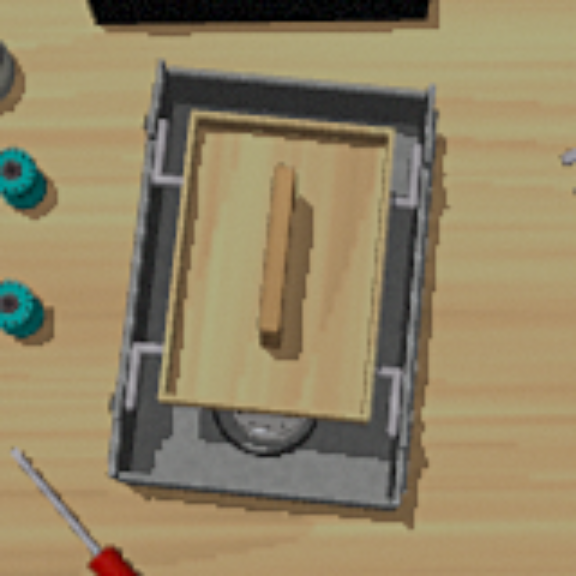

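Run:
```python
from h import *
Q=lambda p,z:bp('top',np.array(p)/3.6+(200,130),z)[:2]
t=np.array([Q(p,128) for p in((190,114),(394,129),(370,419),(161,401))]); c=np.array([Q(p,90) for p in((161,64),(435,88),(402,506),(112,477))])
for n,a in(("tray",t),("crate",c)):
    d=(a[0]+a[1]-a[2]-a[3]); print(n,a.mean(0).round(1),np.degrees(np.arctan2(d[1],d[0])).round(1),np.linalg.norm(d)/2)
print([bp('top',np.array(p)/3.6+(200,130),173)[:2].round(1) for p in((284,167),(270,338))])
print([bp('side',np.array(p)/3.6+(160,120),173)[:2].round(1) for p in((307,203),(482,235))])
```

```text
tray [560.4   4.9] -5.7 198.4893804996432
crate [557.6   6.3] -6.1 296.2564706594925
[array([6.143e+02, 4.000e-01]), array([502.4,  10.5])]
[array([609.9,   9.2]), array([504.6,  15.7])]
```

Run:
```python
from cell import ctrl
print(ctrl.finish_job())
```

```text
the job is handed in; nothing more can be done
None
```

I put the three hubs in their rings, folded both bails in to their stops, and set the tray on the bails. I handed the job in at about 39 s of the 128 s; no verdict is reported.

My last checks:
- **Hubs:** in the side picture taken after the last hub was placed, each stood upright in its own ring. The large hub measured about 1 mm from its ring's centre. I judged the other two by eye, from the picture and from where they were released. The tray now covers most of them.
- **Bails:** each was pressed down until it stopped moving, at 21 N for the far one and about 32 N for the near one. Their final angles were not measured. The final pictures show both lying flat under the tray.
- **Tray:** its centre measures about 3 mm from the crate's along the length and 1 to 2 mm across. It lies within 0.5° of the crate's length. It made contact at the expected height.
- **Camera disagreement:** the side camera put the middle of the handle about 7 mm further in y than the top camera (+y side). Even taking the side camera's reading, the tray is within the 18 mm limit.
- **Robot:** the arm is clear of everything, about 0.25 m to the side of the crate.

My first two move calls were refused for missing keys, before anything had moved. Nothing else failed.

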